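# Set a tilting angle plate upright with a square

## Task

The small tilting angle plate still has its dust cover on: lift the cover off its two pins and lay it flat, knob up, on the bench clear of the angle plate. Then take the L-shaped square, stand it on the bared base and press it, back to the leaning leaf, into the corner until its foot lies flat on the base and its upright leg lies flat against the leaf, so that the leaf is brought upright. Finish while still gripping the square and holding it pressed there, down on the base and against the leaf, as the leaf is to be locked next; do not let go, and leave the other things on the bench alone.

Things in the scene. Friction and masses are not known exactly. Their poses are not given: they have to be found in the camera images.
- angle_plate: tilting angle plate screwed to the bench: flat base 150 (x) x 96 (y) x 20 mm with a hinged upright leaf near its far (+x) end. Origin under the middle of the base, z up; x points from the base's free front end to the leaf. Low lugs reach y = +-65 mm. Two dowel pins, 6 mm thick, 11 mm tall, stand on the base at (x, y) = (-62, +35) and (+3, -35) mm
- corner (a point): the inside corner: middle of the hinge line where the base's top (20 mm above the bench) meets the inner face of the leaf; 35 mm to +x of the angle plate's origin, same axes. Two cheeks (y = +-40 to 46 mm, 44 mm up) and brass nuts (to y = +-59 mm) stand beside and behind the leaf, none in front of it
- leaf (a joint): angle of the leaf (steel, 70 mm tall, 76 mm wide, 12 mm thick) in rad: 0 = upright, square to the base; positive = leaning in over the base (to -x), by 0.15 to 0.3 at the start; negative = leaning away. A stiff friction hinge (0.25 N m, about 3.5 N at the leaf's top edge) along the corner line; the leaf stays where it is left
- cover: loose aluminium dust cover, 85 (x) x 90 (y) x 5 mm, about 0.12 kg, lying on the base with two 8.5 mm holes over the pins; lift it over 12 mm straight up to clear them. Origin under its middle, z up, axes as the angle plate's
- cover_knob (a point): grip point on the cover's round black knob, above the cover's middle: 28 mm above its underside; the knob's head is 20 mm in diameter from 22 to 34 mm above the cover's underside and its top is at 36 mm
- square: L-shaped steel square, 16 mm thick (y), standing on its foot left of the angle plate, about 0.17 kg: foot 80 mm long, 32 mm high; upright leg 80 mm tall, 32 mm deep. Origin at the heel (outer corner, mid thickness): foot's underside is z = 0, flat back of the leg (the face that goes against the leaf) is x = 0; x points out of that back, the foot extends to -x. A 5 mm notch relieves the heel edge
- square_grip (a point): middle of the best grip on the upright leg, across its 16 mm thickness (fingers closing along the square's y): 50 mm above the foot's underside, 21 mm in front of the back face, so that the fingers stay clear of the leaf
- oiler: bystander: small brass pot with lid, 31 mm wide, 34 mm high, behind and left of the angle plate
- lighter: bystander: blue lighter lying on the bench right of the angle plate, 70 mm long, 13 mm high
- pliers: bystander: pliers with red handles lying on the bench at the right, 138 mm long, 12 mm high
- free_bench (a point): middle of the open bench on the robot's side of the angle plate, on the surface: a patch at least 130 mm square round it is always free, enough for the cover at any yaw (small flat scraps painted there are only part of the bench top)

How it is judged:
By the outcome, as a careful person would: the job done as asked, in the order asked, and still so for the second after the job is handed in, while the arm keeps its last pose, push and grip.
It also fails if it takes over 64 s, if anything falls off the work surface, if the arm or the gripper's body presses on something with over 40 N, if the wrist force passes 120 N, or if a joint passes its speed limit or range.

## Robot

A 6-joint arm with a two-finger parallel gripper is mounted at the origin on a cart in front of the work surface, level with it; the furniture and walls round the work are solid. World frame = base frame: x ahead of the robot, y to its left, z up, the work surface at z = 0. Lengths are in m, angles in rad, forces in N, time in s.
With the tool pointing down it reaches from about 0.3 to 0.875 m from the base axis. Payload 6.4 kg.
Tool frame: the origin (TCP) lies between the finger pads; the fingertips stand 19 mm ahead of it and the grasp point (between the pads) is the TCP (ctrl.tips_ahead is the z of the fingertips in the tool frame, in m); z points along the fingers, y is the line along which they close (so a half turn about z gives the same grasp; the last joint's range is limited). The gripper opens to 85 mm and grips with 20 to 120 N. Pads are 22 mm wide; open, the fingers measure 114 mm over their backs; the gripper's body (76 mm by 85 mm) begins 54 mm behind the grasp point. The pads swing forward as they close: fully open they stand 13 mm farther back than shut.
Start: joints at [0.902, 0.181, 1.607, -0, 1.354, -0.206], TCP at [0.257, 0.515, 0.25] pointing down, gripper open.
Joint ranges: [-2.99, 2.99], [-0.89, 2.07], [0.3, 2.58], [-1.14, 4.28], [0, 2.63], [-3.12, 3.12]. Speed limits (rad/s): [2.57, 2.57, 3.01, 3.14, 3.14, 3.14].

## Interface

Orientations are given as a unit quaternion [w, x, y, z].
In Python, from bench import readout, vision, ctrl gives the robot as it stands.
- The arm moves only by the tool play_rows, never from a script. Its arguments are lists of equal length, an entry for each row: "xyz": the shift along the tool's x, y, z in mm, a list of three; "rot": the turn, a rotation vector about the tool's x, y, z in rad, a list of three; "grip": the opening, from 0 (shut) to 1 (fully open). In form: {"xyz": [[x, y, z], ...], "rot": [[rx, ry, rz], ...], "grip": [grip, ...]}. A call has exactly 10 rows; each row is the pose to reach, as a shift and turn from the pose commanded when the call began, along the tool's axes at that moment; what a row does not reach only later rows make up. A row lasts 1/8 s, in which the tool goes at most 62.5 mm and 10.7 degrees, less where a joint would pass 70% of its speed; a pose out of reach is approached as far as the arm can. A call with a gripper value outside its range is refused whole. The fingers move at their own pace and stop on an object; the grip force is fixed at half the most. Time passes only in rows, so rows that repeat a pose let the fingers close, or fill a call up. It gives the time, the measured TCP pose, the force, the opening and the grip force at its end, in the units of the state.
- readout.get_obs(): the state, without advancing time (a new reading comes with each control period).
- vision.camera(name): name is "side" or "top"; returns a dict with "color" (480x640x3 uint8, red, green, blue), "depth" (480x640 float32, m along the optical axis (not along the pixel's ray), 0 where there is no reading), "camera_matrix" (3x3 intrinsics, pixels), "extrinsics" (4x4, takes a point from camera to world coordinates). Camera axes: x right, y down, z forward; pixel columns grow to the right and rows downward; lengths in m; the calibration is good to about 2 mm. A picture is of the moment at which its call begins.
- ctrl.hand_in(): hands the job in; it is judged then, once.
The state is a dict: "time_s": time; "q": joint angles; "dq": joint speeds; "joint_efforts": joint torques, N m; "eef_pos": TCP position; "eef_rot": TCP orientation; "wrist_force": force on the tool from outside, world axes, zero at the start; "torque": the same for the moment, N m; "opening": opening from 0.0 (shut) to 1.0 (fully open); "grasp_force": force on a finger pad.
Only numpy, scipy, OpenCV 4.12 (cv2) and the standard library are available. Lean on these libraries where they do the work, as an engineer would, in place of code of your own. Each camera call takes 0.05 s, during which the arm holds its last target. There are 200 camera calls.

## Working session

There is one attempt and no reset: what is moved stays moved. The work goes in short steps, Python scripts to look and compute and a tool call to move; the robot and the scene stay as the last step left them, time stands still between calls to the robot, and variables do not carry over. Pictures are saved under pics/ and viewed, at most 10 in all, crops included, and the job is handed in when it is done.

Besides the shell and the picture viewer there is one more tool, called after ">>>" as name(argument=value, ...), one argument or row to a line, values as JSON. play_rows: Moves the arm, as the interface text tells. Its arguments: {"type":"object","properties":{"xyz":{"type":"array","items":{"type":"array","items":{"type":"number"}}},"rot":{"type":"array","items":{"type":"array","items":{"type":"number"}}},"grip":{"type":"array","items":{"type":"number"}}},"required":["xyz","rot","grip"]}

```bash
mkdir -p pics; ls; python3 - <<'E'
from bench import readout, vision, ctrl
import cv2,numpy as np
print(readout.get_obs()); print(ctrl.tips_ahead)
for n in("top","side"):
    c=vision.camera(n); cv2.imwrite(f"pics/{n}0.png",c["color"][:,:,::-1]); np.savez(f"{n}0.npz",**c)
    print(c["camera_matrix"].round(1).tolist(),c["extrinsics"].round(3).tolist())
E
```

```text
pics
{'time_s': 0.0, 'q': array([ 9.01703452e-01,  1.81545978e-01,  1.60800617e+00, -2.81150328e-06,
        1.35379549e+00, -2.06322851e-01]), 'dq': array([ 0.00192983, -0.00031967, -0.00134926,  0.00129549, -0.00038838,
       -0.00061621]), 'joint_efforts': array([ 1.97390614e-04, -4.44879377e+01, -3.51331151e+01, -4.21569839e-04,
        9.02957021e-03, -8.63735835e-06]), 'eef_pos': array([0.25636484, 0.51410741, 0.24938224]), 'eef_rot': array([-3.70692945e-04,  2.29325460e-01,  9.73349405e-01, -7.95345164e-04]), 'wrist_force': array([0.2790317 , 0.04896807, 0.09146087]), 'torque': array([ 0.01076203, -0.00900885, -0.0466963 ]), 'grasp_force': 0.0, 'opening': 0.9986762750729754}
0.019
[[468.5, 0.0, 326.8], [0.0, 468.5, 249.2], [0.0, 0.0, 1.0]] [[0.01, -0.988, 0.152, 0.439], [-1.0, -0.012, -0.011, -0.313], [0.013, -0.152, -0.988, 0.903], [0.0, 0.0, 0.0, 1.0]]
[[558.2, 0.0, 318.6], [0.0, 558.2, 238.9], [0.0, 0.0, 1.0]] [[-0.998, -0.049, 0.047, 0.487], [-0.065, 0.476, -0.877, 0.448], [0.021, -0.878, -0.478, 0.483], [0.0, 0.0, 0.0, 1.0]]
```

View pics/top0.png

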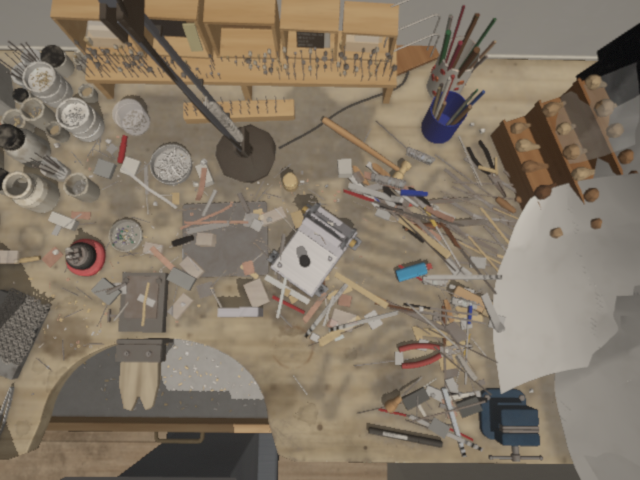

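View pics/side0.png

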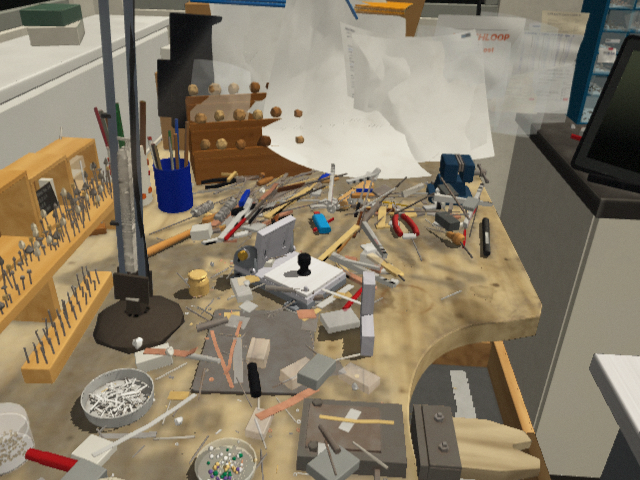

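The top view shows the plate with its cover at about (308,255), the knob at (304,261) and the square's top at about (282,298). The bench is clear around (290,360). In the side view the knob is at (304,262) and the square at (368,315). Next I'll crop closer and measure from the depth.

```bash
cat > h.py <<'E'
import numpy as np,cv2
def load(n): return dict(np.load(n+".npz"))
def cloud(c):
    d=c["depth"];K=c["camera_matrix"];v,u=np.mgrid[:480,:640]
    p=np.stack([(u-K[0,2])/K[0,0]*d,(v-K[1,2])/K[1,1]*d,d],-1)
    w=p@c["extrinsics"][:3,:3].T+c["extrinsics"][:3,3]; w[d==0]=np.nan
    return w
def proj(c,P):
    P=np.atleast_2d(P);E=np.linalg.inv(c["extrinsics"]);q=P@E[:3,:3].T+E[:3,3];q=q@c["camera_matrix"].T
    return q[:,:2]/q[:,2:]
def ray(c,uv):
    K=c["camera_matrix"];d=np.array([(uv[0]-K[0,2])/K[0,0],(uv[1]-K[1,2])/K[1,1],1.])
    return c["extrinsics"][:3,3],c["extrinsics"][:3,:3]@d
def tri(c1,p1,c2,p2):
    a,d=ray(c1,p1);b,e=ray(c2,p2);s=np.linalg.lstsq(np.stack([d,-e],1),b-a,rcond=None)[0]
    x=a+s[0]*d;y=b+s[1]*e;return (x+y)/2,np.linalg.norm(x-y)
E
python3 - <<'E'
from h import *
t=load("top0");s=load("side0")
a=t["color"][195:345,220:420,::-1];b=s["color"][205:365,220:400,::-1]
cv2.imwrite("pics/ct.png",cv2.resize(a,None,fx=4,fy=4,interpolation=2))
cv2.imwrite("pics/cs.png",cv2.resize(b,None,fx=3.7,fy=3.7,interpolation=2))
W=cloud(t);S=cloud(s)
print("knob tri",tri(t,(304,261),s,(304,258)))
for n,C,l in(("t",W,[(304,261),(282,298),(330,215),(308,240),(290,360),(300,350)]),("s",S,[(304,258),(368,275),(368,310),(275,245),(330,275)])):
    for u,v in l: print(n,u,v,C[v,u].round(4))
E
```

```text
knob tri (array([ 0.54739824, -0.28083279,  0.05135086]), np.float64(0.00024847624397313523))
t 304 261 [ 0.5464 -0.2811  0.0578]
t 282 298 [ 0.4812 -0.2392  0.0144]
t 330 215 [ 0.641  -0.3282  0.0212]
t 308 240 [nan nan nan]
t 290 360 [ 0.3661 -0.256   0.0014]
t 300 350 [ 0.3846 -0.2743 -0.0005]
s 304 258 [ 0.5468 -0.2717  0.0568]
s 368 275 [ 0.4536 -0.1912  0.0831]
s 368 310 [ 0.4511 -0.1721  0.0394]
s 275 245 [ 0.5962 -0.3137  0.0529]
s 330 275 [ 0.5069 -0.2752  0.0269]
```

View pics/ct.png

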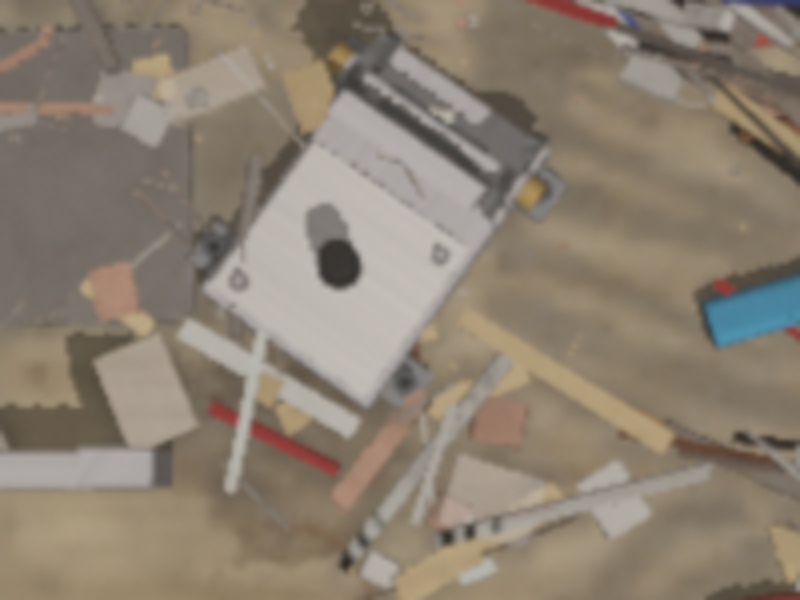

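View pics/cs.png

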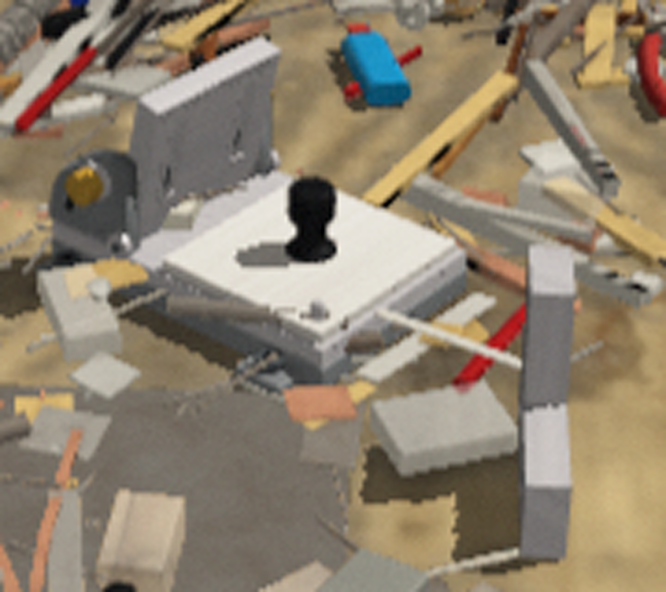

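The top crop shows the cover's corners at (207,285), (370,403), (465,245) and (317,145), with the pins at (238,280) and (440,254). The square spans crop x 0–170, y 450–490. Its leg is at the right (-y) end, and the foot extends to +y. The side crop confirms the leg is at the far end, with the foot towards the camera.

```bash
python3 - <<'E'
from h import *
t=load("top0");s=load("side0")
def atz(c,uv,z):
    o,d=ray(c,uv);return (o+d*(z-o[2])/d[2])
def full(u,v,f,u0,v0): return ((u+.5)/f-.5+u0,(v+.5)/f-.5+v0)
T=lambda u,v:full(u,v,4,220,195); S=lambda u,v:full(u,v,3.7,220,205)
for n,l in(("cover",[(207,285),(370,403),(465,245),(317,145)]),):
    P=np.array([atz(t,T(*p),.025) for p in l]);print(n,P.round(4).tolist(),P.mean(0).round(4));
    for i in range(4):
        e=P[(i+1)%4]-P[i];print(np.linalg.norm(e).round(4),np.degrees(np.arctan2(e[1],e[0])).round(1))
a,b=atz(t,T(238,280),.031),atz(t,T(440,254),.031);e=b-a
print("pins",a,b,np.linalg.norm(e),"yaw",np.degrees(np.arctan2(e[1],e[0])-np.arctan2(-70,65)))
sl=[(160,262),(320,335),(470,240),(318,165)]
P=np.array([atz(s,S(*p),.025) for p in [(160,262),(322,340),(467,258)]]);print("side cover",P.round(4).tolist(),(P[0]+P[2])/2)
# knob by colour, both
pts=[]
for c,(r0,r1,c0,c1) in((t,(235,275,290,320)),(s,(245,280,290,320))):
    g=c["color"][r0:r1,c0:c1].max(-1)<60
    v,u=np.nonzero(g);v+=r0;u+=c0;print(len(u),u.mean(),v.mean(),u.min(),u.max(),v.min(),v.max())
    w=cloud(c)[v,u];print(np.nanmedian(w,0),np.nanmax(w[:,2]))
# square
for n,c in(("t",t),("s",s)):
    w=cloud(c).reshape(-1,3);m=(abs(w[:,0]-.45)<.05)&(abs(w[:,1]+.14)<.08)
    for lo,hi in((.026,.038),(.04,.07),(.074,.09)):
        q=w[m&(w[:,2]>lo)&(w[:,2]<hi)]
        if len(q)>4: print(n,lo,len(q),np.median(q,0).round(4),q.min(0).round(4),q.max(0).round(4),cv2.minAreaRect((q[:,:2]*1000).astype(np.float32)))
# square corners by eye: leg top in side crop
print("sq side legtop",[atz(s,S(*p),.08).round(4).tolist() for p in((530,247),(570,247),(576,291),(527,293))])
print("sq side foottop",[atz(s,S(*p),.032).round(4).tolist() for p in((523,484),(571,488),(571,408),(524,405))])
E
```

```text
cover [[0.5407, -0.2186, 0.025], [0.4862, -0.2961, 0.025], [0.5611, -0.3399, 0.025], [0.6084, -0.2691, 0.025]] [ 0.5491 -0.2809  0.025 ]
0.0948 -125.1
0.0868 -30.3
0.0852 56.3
0.0844 143.3
pins [ 0.54248477 -0.23367954  0.031     ] [ 0.55587994 -0.32805505  0.031     ] 0.09532138640459062 yaw -34.80059867236034
side cover [[0.609, -0.267, 0.025], [0.5378, -0.217, 0.025], [0.4828, -0.2824, 0.025]] [ 0.5459167  -0.27469611  0.025     ]
65 304.2923076923077 260.44615384615383 301 308 256 265
[ 0.54799986 -0.2811101   0.05639468] 0.06056870401814929
232 303.5689655172414 263.94827586206895 297 310 253 275
[ 0.54764161 -0.27478121  0.04645989] 0.05890124605824626
t 0.026 298 [ 0.4572 -0.1333  0.0334] [ 0.4461 -0.2025  0.0264] [ 0.4988 -0.0603  0.0378] ((466.7530517578125, -131.8960418701172), (145.62753295898438, 43.6970100402832), 80.63484954833984)
t 0.04 27 [ 0.4556 -0.2022  0.0449] [ 0.4467 -0.2026  0.0401] [ 0.4999 -0.0613  0.0695] ((477.9203796386719, -133.53945922851562), (150.8250274658203, 13.627181053161621), 70.82306671142578)
t 0.074 178 [ 0.4532 -0.1873  0.0817] [ 0.4461 -0.2
[... 253 characters left out ...]
 -116.57574462890625), (118.98811340332031, 46.83707046508789), 82.09812927246094)
s 0.04 262 [ 0.4538 -0.172   0.0545] [ 0.4443 -0.2015  0.04  ] [ 0.4999 -0.0607  0.07  ] ((469.189453125, -128.4266815185547), (145.01466369628906, 24.232433319091797), 74.0977554321289)
s 0.074 219 [ 0.4524 -0.181   0.0817] [ 0.4445 -0.2038  0.074 ] [ 0.4603 -0.1688  0.0836] ((452.72320556640625, -186.30569458007812), (15.785818099975586, 34.919803619384766), 1.42023766040802)
sq side legtop [[0.4602, -0.2047, 0.08], [0.4454, -0.2061, 0.08], [0.4439, -0.1765, 0.08], [0.4614, -0.1735, 0.08]]
sq side foottop [[0.4602, -0.1259, 0.032], [0.4436, -0.1252, 0.032], [0.4425, -0.1719, 0.032], [0.4598, -0.1721, 0.032]]
```

```bash
python3 - <<'E'
from h import *
t=load("top0");a=t["color"][290:340,205:285,::-1]
s=load("side0");b=s["color"][260:365,345:400,::-1]
A=cv2.resize(a,None,fx=9,fy=9,interpolation=2)
B=cv2.resize(b,None,fx=4.3,fy=4.3,interpolation=2)
o=np.zeros((460,1000,3),np.uint8)[:, :800]
A=cv2.resize(a,(560,350),interpolation=2);o[:350,:560]=A;o[:B.shape[0],562:562+B.shape[1]]=B[:, :238]
cv2.imwrite("pics/sq.png",o)
E
```

```text
(no output)
```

View pics/sq.png

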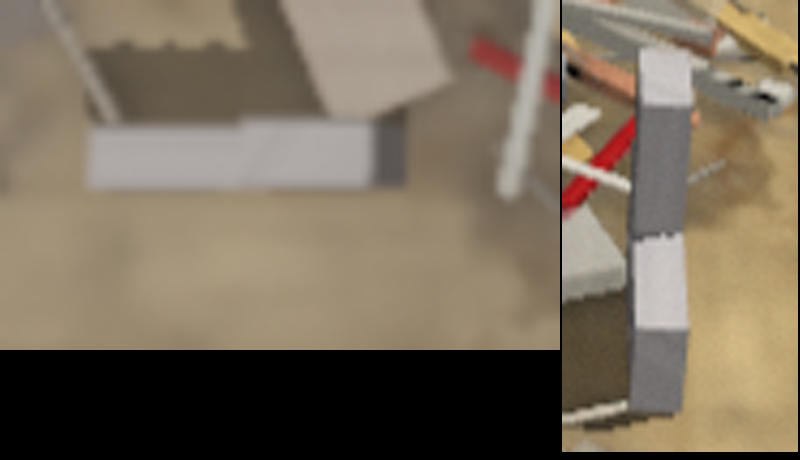

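The square's leg centre is at about (0.4535, -0.187), its back faces -y at y≈-0.203, and its yaw is about -89.5°. The plate's yaw is about -34.5°, the knob is at (0.548, -0.280) and the corner at about (0.601, -0.3165). I'll move above the knob first.

```bash
cat > to.py <<'E'
# usage: to.py x y z(mm) tooly_deg ... prints shift and turn in tool axes
import sys,numpy as np
from scipy.spatial.transform import Rotation as R
from bench import readout
o=readout.get_obs();w,x,y,z=o["eef_rot"];A=R.from_quat([x,y,z,w])
a=[float(v) for v in sys.argv[1:]]
print("t",round(o["time_s"],2),"pos",(1000*o["eef_pos"]).round(1),"F",o["wrist_force"].round(1),"M",o["torque"].round(2),"open",round(float(o["opening"]),3),"gf",round(float(o["grasp_force"]),1),"tooly",round(float(np.degrees(np.arctan2(*A.as_matrix()[[1,0],1]))),2),"q",o["q"].round(2))
for i in range(0,len(a),4):
    p=np.array(a[i:i+3]);g=np.radians(a[i+3]);Y=[np.cos(g),np.sin(g),0];Z=[0,0,-1]
    B=R.from_matrix(np.stack([np.cross(Y,Z),Y,Z],1))
    print("shift",A.inv().apply(p-1000*o["eef_pos"]).round(1),"rot",(A.inv()*B).as_rotvec().round(3))
E
python3 to.py 548 -280 180 55.5 548 -280 120 55.5
```

```text
t 0.1 pos [256.4 514.1 249.5] F [-0.7  0.  -0.1] M [ 0.05  0.   -0.03] open 1.001 gf 0.0 tooly 63.49 q [ 0.9   0.18  1.61 -0.    1.35 -0.21]
shift [-615.5 -580.3   70.2] rot [-0.002 -0.     0.139]
shift [-615.5 -580.2  130.2] rot [-0.002 -0.     0.139]
```

>>> play_rows(
  xyz=[
    [-40,-38,0],
    [-80,-75,0],
    [-120,-113,0],
    [-160,-151,0],
    [-200,-189,0],
    [-240,-226,0],
    [-280,-264,5],
    [-320,-302,10],
    [-360,-340,20],
    [-400,-377,30],
  ],
  rot=[
    [0,0,0.014],
    [0,0,0.028],
    [0,0,0.042],
    [0,0,0.056],
    [0,0,0.07],
    [0,0,0.084],
    [0,0,0.098],
    [0,0,0.112],
    [0,0,0.126],
    [0,0,0.139],
  ],
  grip=[1,1,1,1,0.8,0.7,0.6,0.6,0.6,0.6],
)

```text
time_s: 1.35
eef_pos: [0.4465, -0.0032, 0.22]
eef_rot: [0.0, 0.297, 0.955, 0.0]
wrist_force: [1.3, 0.1, 0.1]
opening: 0.599
grasp_force: 0.0
```

```bash
python3 to.py 548 -280 120 55.5
```

```text
t 1.35 pos [446.5  -3.2 220. ] F [1.3 0.1 0.1] M [ 0.04 -0.05  0.02] open 0.599 gf 0.0 tooly 55.48 q [-0.27 -0.09  1.95  0.    1.28 -1.24]
shift [-240.4 -170.6  100. ] rot [ 0.  0. -0.]
```

>>> play_rows(
  xyz=[
    [-40,-28,10],
    [-80,-57,25],
    [-120,-85,40],
    [-160,-113,55],
    [-200,-142,75],
    [-225,-160,90],
    [-240,-170.5,100],
    [-240,-170.5,100],
    [-240,-170.5,100],
    [-240,-170.5,100],
  ],
  rot=[
    [0,0,0],
    [0,0,0],
    [0,0,0],
    [0,0,0],
    [0,0,0],
    [0,0,0],
    [0,0,0],
    [0,0,0],
    [0,0,0],
    [0,0,0],
  ],
  grip=[0.6,0.6,0.6,0.6,0.6,0.6,0.6,0.6,0.6,0.6],
)

```text
time_s: 2.6
eef_pos: [0.5477, -0.277, 0.1209]
eef_rot: [0.0, 0.296, 0.955, -0.0]
wrist_force: [0.2, 0.6, 0.1]
opening: 0.595
grasp_force: 0.0
```

```bash
python3 to.py 547.8 -280 50 55.5; python3 - <<'E'
from bench import vision
import cv2,numpy as np
c=vision.camera("side");cv2.imwrite("pics/s1.png",cv2.resize(c["color"][140:340,200:440,::-1],None,fx=3,fy=3))
E
```

```text
t 2.6 pos [ 547.7 -277.   120.9] F [0.2 0.6 0.1] M [0.02 0.01 0.02] open 0.595 gf 0.0 tooly 55.57 q [-0.66  0.4   1.6   0.    1.13 -1.63]
shift [-1.7 -2.4 70.9] rot [0.    0.001 0.001]
```

View pics/s1.png

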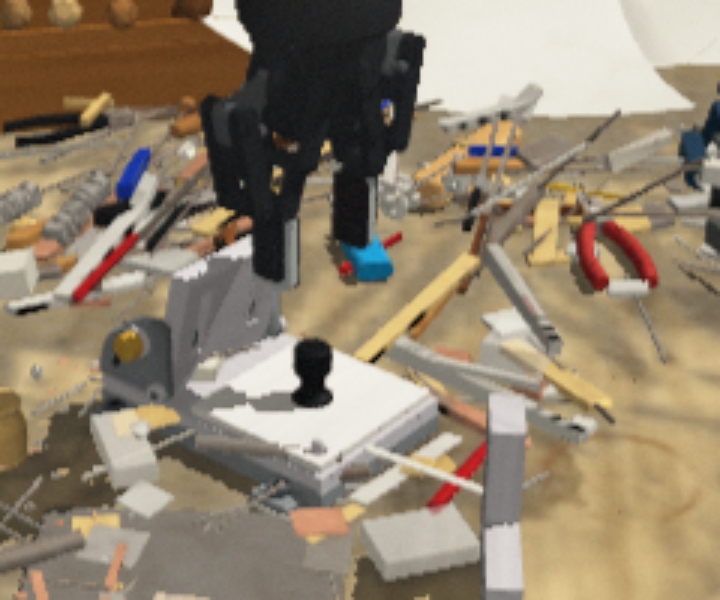

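The open fingers (crop 275,270 and 350,225) sit above the knob at (312,365), clear of the leaf. I'll descend and grip.

>>> play_rows(
  xyz=[
    [0,0,15],
    [0,0,35],
    [0,0,55],
    [0,0,65],
    [0,0,70],
    [0,0,70],
    [0,0,70],
    [0,0,70],
    [0,0,70],
    [0,0,70],
  ],
  rot=[
    [0,0,0],
    [0,0,0],
    [0,0,0],
    [0,0,0],
    [0,0,0],
    [0,0,0],
    [0,0,0],
    [0,0,0],
    [0,0,0],
    [0,0,0],
  ],
  grip=[0.6,0.6,0.6,0.6,0.6,0.6,0.4,0,0,0],
)

```text
time_s: 3.9
eef_pos: [0.5481, -0.2784, 0.0513]
eef_rot: [0.001, 0.296, 0.955, -0.0]
wrist_force: [-2.0, -0.8, 6.2]
opening: 0.206
grasp_force: 58.8
```

```bash
python3 to.py 547.8 -280 110 55.5
```

```text
t 3.9 pos [ 548.1 -278.4   51.3] F [-2.  -0.8  6.2] M [-0.11  0.29 -0.04] open 0.206 gf 58.8 tooly 55.52 q [-0.66  0.51  1.62 -0.    1.01 -1.63]
shift [ -0.7  -1.5 -58.7] rot [-0.     0.002  0.   ]
```

Gripped. Now I'll lift it straight up.

>>> play_rows(
  xyz=[
    [0,0,-3],
    [0,0,-7],
    [0,0,-12],
    [0,0,-18],
    [0,0,-25],
    [0,0,-35],
    [0,0,-50],
    [0,0,-65],
    [0,0,-75],
    [0,0,-75],
  ],
  rot=[
    [0,0,0],
    [0,0,0],
    [0,0,0],
    [0,0,0],
    [0,0,0],
    [0,0,0],
    [0,0,0],
    [0,0,0],
    [0,0,0],
    [0,0,0],
  ],
  grip=[0,0,0,0,0,0,0,0,0,0],
)

```text
time_s: 5.15
eef_pos: [0.5483, -0.2783, 0.1267]
eef_rot: [0.001, 0.296, 0.955, -0.0]
wrist_force: [-0.5, 0.1, -1.2]
opening: 0.206
grasp_force: 58.8
```

```bash
python3 to.py 383 -265 125 55.5 383 -265 60 55.5; python3 - <<'E'
from bench import vision
from h import *
a=[vision.camera(n) for n in("side","top")]
np.savez("top1.npz",**a[1]);np.savez("side1.npz",**a[0])
o=np.zeros((600,800,3),np.uint8)
o[:400,:390]=cv2.resize(a[0]["color"][160:360,210:405,::-1],(390,400))
o[:600,392:792]=cv2.resize(a[1]["color"][180:480,200:400,::-1],(400,600))
cv2.imwrite("pics/b.png",o)
# bare-bench height map around the free area
w=cloud(a[1]);m=(w[...,0]>.27)&(w[...,0]<.5)&(w[...,1]<-.1)&(w[...,1]>-.45)
for x in np.arange(.28,.5,.02): print(round(x,2),[round(float(1000*np.nanmax(np.r_[0,w[m&(abs(w[...,0]-x)<.01)&(abs(w[...,1]-y)<.01)][:,2]]))) for y in np.arange(-.1,-.44,-.02)])
E
```

```text
t 5.15 pos [ 548.3 -278.3  126.7] F [-0.5  0.1 -1.2] M [-0.04  0.02  0.03] open 0.206 gf 58.8 tooly 55.52 q [-0.66  0.4   1.6   0.    1.14 -1.63]
shift [143.8 -82.6   1.4] rot [-0.     0.002  0.   ]
shift [143.9 -82.6  66.4] rot [-0.     0.002  0.   ]
0.28 [0, 0, 0, 0, 0, 0, 5, 4, 4, 5, 4, 5, 4, 5, 14, 14, 18]
0.3 [0, 0, 0, 0, 0, 3, 4, 5, 5, 4, 4, 4, 5, 3, 5, 4, 4]
0.32 [0, 0, 0, 0, 557, 5, 5, 5, 4, 5, 5, 5, 5, 5, 4, 4, 4]
0.34 [0, 0, 623, 619, 606, 568, 6, 5, 6, 5, 5, 4, 4, 5, 5, 4, 4]
0.36 [0, 618, 626, 619, 602, 574, 5, 5, 6, 5, 5, 3, 4, 4, 6, 7, 6]
0.38 [0, 618, 618, 606, 595, 575, 538, 5, 5, 6, 4, 4, 5, 5, 6, 5, 6]
0.4 [594, 605, 603, 595, 585, 568, 542, 533, 6, 21, 18, 18, 14, 7, 5, 5, 4]
0.42 [581, 586, 585, 582, 573, 560, 548, 533, 527, 16, 18, 43, 43, 42, 26, 7, 8]
0.44 [1, 557, 565, 564, 558, 554, 536, 526, 524, 515, 17, 33, 42, 41, 40, 40, 38]
0.46 [6, 519, 534, 548, 548, 537, 529, 5, 516, 511, 500, 22, 33, 30, 27, 8, 36]
0.48 [11, 8, 532, 533, 528, 526, 0, 0, 9, 504, 499, 455, 24, 10, 25, 32, 36]
```

View pics/b.png

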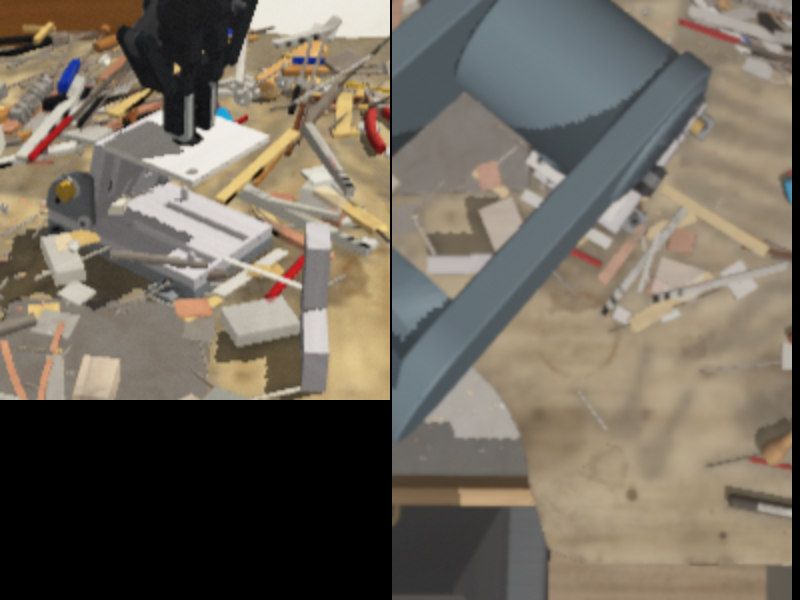

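The cover hangs level under the gripper and the base is bare with its pins showing. The bench is clear around top-crop (620,410). I'll lay the cover at about (0.330, -0.300).

```bash
python3 to.py 330 -300 127 55.5 330 -300 50 55.5
```

```text
t 5.25 pos [ 547.5 -277.7  125.1] F [-0.6  1.2 -0.1] M [ 0.02  0.   -0.02] open 0.206 gf 58.8 tooly 55.52 q [-0.66  0.4   1.6  -0.    1.14 -1.63]
shift [ 166.6 -141.5   -1.8] rot [ 0. -0.  0.]
shift [ 166.6 -141.5   75.2] rot [ 0. -0.  0.]
```

>>> play_rows(
  xyz=[
    [12,-10,-2],
    [40,-33,-2],
    [70,-60,0],
    [100,-85,0],
    [130,-110,0],
    [152,-129,5],
    [166.5,-141.5,20],
    [166.5,-141.5,40],
    [166.5,-141.5,60],
    [166.5,-141.5,70],
  ],
  rot=[
    [0,0,0],
    [0,0,0],
    [0,0,0],
    [0,0,0],
    [0,0,0],
    [0,0,0],
    [0,0,0],
    [0,0,0],
    [0,0,0],
    [0,0,0],
  ],
  grip=[0,0,0,0,0,0,0,0,0,0],
)

```text
time_s: 6.5
eef_pos: [0.329, -0.2992, 0.0541]
eef_rot: [-0.001, 0.297, 0.955, 0.001]
wrist_force: [-0.5, -0.2, -0.6]
opening: 0.208
grasp_force: 58.8
```

```bash
python3 to.py 330 -300 32 55.5
```

```text
t 6.5 pos [ 329.  -299.2   54.1] F [-0.5 -0.2 -0.6] M [-0.04 -0.05 -0.01] open 0.208 gf 58.8 tooly 55.49 q [-1.01  0.19  2.06 -0.    0.89 -1.97]
shift [-1.3 -0.1 22.1] rot [ 0.001 -0.002 -0.   ]
```

>>> play_rows(
  xyz=[
    [0,0,6],
    [0,0,12],
    [0,0,16],
    [0,0,18],
    [0,0,20],
    [0,0,21],
    [0,0,22],
    [0,0,22.5],
    [0,0,22.5],
    [0,0,22.5],
  ],
  rot=[
    [0,0,0],
    [0,0,0],
    [0,0,0],
    [0,0,0],
    [0,0,0],
    [0,0,0],
    [0,0,0],
    [0,0,0],
    [0,0,0],
    [0,0,0],
  ],
  grip=[0,0,0,0,0,0,0,0,0,0],
)

```text
time_s: 7.75
eef_pos: [0.3303, -0.3002, 0.0328]
eef_rot: [0.0, 0.296, 0.955, -0.0]
wrist_force: [-0.1, 0.1, -1.0]
opening: 0.203
grasp_force: 58.8
```

```bash
python3 to.py 330 -300 32 55.5
```

```text
t 7.75 pos [ 330.3 -300.2   32.8] F [-0.1  0.1 -1. ] M [ 0.03 -0.   -0.04] open 0.203 gf 58.8 tooly 55.52 q [-1.    0.24  2.06  0.    0.84 -1.97]
shift [0.4 0.  0.8] rot [-0.  0.  0.]
```

>>> play_rows(
  xyz=[
    [0,0,0.7],
    [0,0,1.4],
    [0,0,2],
    [0,0,2],
    [0,0,2],
    [0,0,2],
    [0,0,2],
    [0,0,2],
    [0,0,-5],
    [0,0,-20],
  ],
  rot=[
    [0,0,0],
    [0,0,0],
    [0,0,0],
    [0,0,0],
    [0,0,0],
    [0,0,0],
    [0,0,0],
    [0,0,0],
    [0,0,0],
    [0,0,0],
  ],
  grip=[0,0,0,0,0.3,0.5,0.6,0.6,0.6,0.6],
)

```text
time_s: 9.0
eef_pos: [0.33, -0.2998, 0.0531]
eef_rot: [-0.001, 0.296, 0.955, 0.0]
wrist_force: [0.8, -0.6, 0.3]
opening: 0.601
grasp_force: 0.0
```

```bash
python3 to.py 330 -300 120 55.5 453.5 -182.5 140 0.5
```

```text
t 9.0 pos [ 330.  -299.8   53.1] F [ 0.8 -0.6  0.3] M [-0.02 -0.03  0.01] open 0.601 gf 0.0 tooly 55.52 q [-1.    0.19  2.06  0.    0.89 -1.97]
shift [ -0.   -0.1 -66.9] rot [ 0.001 -0.001  0.   ]
shift [-35.3 166.6 -86.8] rot [-0.    -0.001  0.96 ]
```

>>> play_rows(
  xyz=[
    [0,0,-25],
    [0,0,-60],
    [0,10,-85],
    [-5,35,-87],
    [-12,65,-87],
    [-20,95,-87],
    [-27,125,-87],
    [-32,150,-87],
    [-35,166.5,-87],
    [-35,166.5,-87],
  ],
  rot=[
    [0,0,0],
    [0,0,0.1],
    [0,0,0.25],
    [0,0,0.4],
    [0,0,0.55],
    [0,0,0.7],
    [0,0,0.85],
    [0,0,0.96],
    [0,0,0.96],
    [0,0,0.96],
  ],
  grip=[0.6,0.6,0.6,0.6,0.6,0.6,0.6,0.6,0.6,0.6],
)

```text
time_s: 10.25
eef_pos: [0.4538, -0.1823, 0.1403]
eef_rot: [0.0, 0.703, 0.712, -0.0]
wrist_force: [0.3, -0.6, 0.4]
opening: 0.6
grasp_force: 0.0
```

```bash
python3 to.py 453.5 -182.5 52 0.5; python3 - <<'E'
from bench import vision
from h import *
a=[vision.camera(n) for n in("side","top")]
np.savez("top2.npz",**a[1]);np.savez("side2.npz",**a[0])
o=np.zeros((600,800,3),np.uint8)
o[:,:390]=cv2.resize(a[0]["color"][100:400,250:445,::-1],(390,600))
o[:400,392:792]=cv2.resize(a[1]["color"][290:430,240:380,::-1],(400,400))
o[400:,392:792]=cv2.resize(a[1]["color"][190:290,240:440,::-1],(400,200))
cv2.imwrite("pics/c.png",o)
w=cloud(a[0]).reshape(-1,3);m=(abs(w[:,0]-.33)<.07)&(abs(w[:,1]+.3)<.07)
q=w[m];print(len(q),np.histogram(q[:,2],bins=np.arange(-.01,.05,.003)))
p=q[(q[:,2]>.002)&(q[:,2]<.012)];print(cv2.minAreaRect((p[:,:2]*1000).astype(np.float32)))
E
```

```text
t 10.25 pos [ 453.8 -182.3  140.3] F [ 0.3 -0.6  0.4] M [-0.02 -0.01  0.04] open 0.6 gf 0.0 tooly 0.74 q [-0.63  0.12  1.92 -0.    1.1  -0.64]
shift [-0.1 -0.4 88.3] rot [0.    0.001 0.004]
7111 (array([   0,    0,   16, 1931,  729, 1360,   63,   42,   34,   10,   10,
         20,   20,   24,   24,   60,    6,    0,    0]), array([-0.01 , -0.007, -0.004, -0.001,  0.002,  0.005,  0.008,  0.011,
        0.014,  0.017,  0.02 ,  0.023,  0.026,  0.029,  0.032,  0.035,
        0.038,  0.041,  0.044,  0.047]))
((330.1853332519531, -299.902099609375), (139.70370483398438, 139.68272399902344), 89.67615509033203)
```

View pics/c.png

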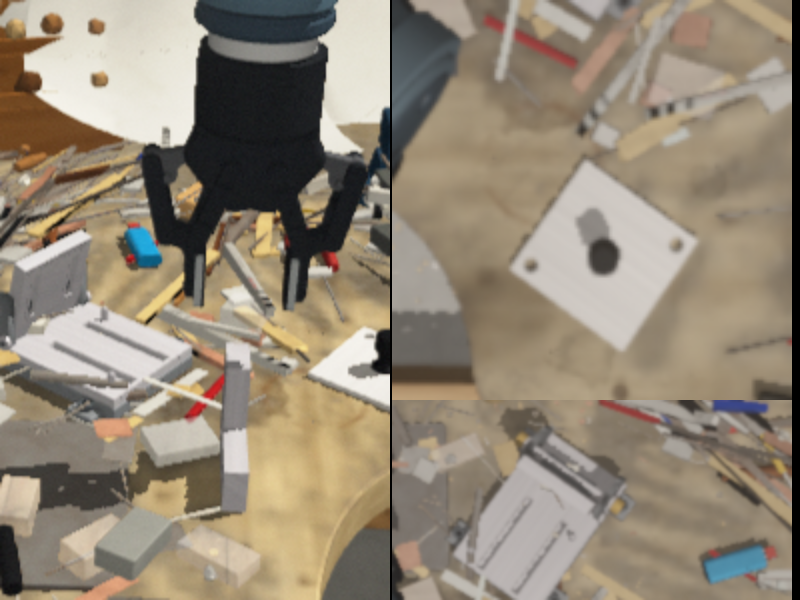

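The cover lies flat, knob up, at top-crop (600,255), clear of everything. The fingers straddle the leg (side crop 238,350). I'll descend and grip the square, then re-measure the bare base.

>>> play_rows(
  xyz=[
    [0,0,20],
    [0,0,45],
    [0,0,65],
    [0,0,78],
    [0,0,86],
    [0,0,88],
    [0,0,88],
    [0,0,88],
    [0,0,88],
    [0,0,88],
  ],
  rot=[
    [0,0,0.004],
    [0,0,0.004],
    [0,0,0.004],
    [0,0,0.004],
    [0,0,0.004],
    [0,0,0.004],
    [0,0,0.004],
    [0,0,0.004],
    [0,0,0.004],
    [0,0,0.004],
  ],
  grip=[0.6,0.6,0.6,0.6,0.6,0.6,0.3,0,0,0],
)

```text
time_s: 11.6
eef_pos: [0.4539, -0.1831, 0.0525]
eef_rot: [0.001, 0.705, 0.709, 0.0]
wrist_force: [-0.8, -0.5, 5.8]
opening: 0.182
grasp_force: 59.1
```

```bash
python3 to.py 453.5 -182.5 52 0.5; python3 - <<'E'
from h import *
t=load("top2");s=load("side2")
a=t["color"][205:300,258:353,::-1];b=s["color"][205:310,245:350,::-1]
o=np.zeros((400,800,3),np.uint8);o[:,:400]=cv2.resize(a,(400,400),interpolation=2);o[:,400:]=cv2.resize(b,(400,400),interpolation=2)
cv2.imwrite("pics/d.png",o)
E
```

```text
t 11.6 pos [ 453.9 -183.1   52.5] F [-0.8 -0.5  5.8] M [0.07 0.12 0.03] open 0.182 gf 59.1 tooly 0.3 q [-0.63  0.28  1.95 -0.    0.91 -0.63]
shift [ 0.6 -0.4  0.5] rot [ 0.001  0.001 -0.004]
```

View pics/d.png

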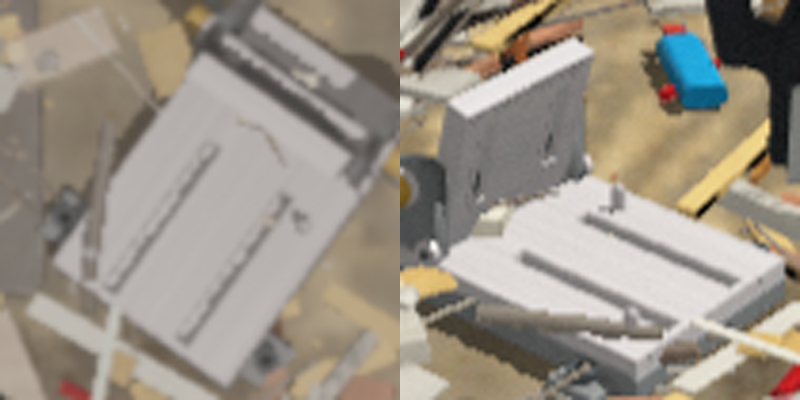

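The base shows two slots, (108,288)–(215,145) and (182,342)–(290,197), with front corners at (52,265) and (225,388). The leaf leans in over the base.

```bash
python3 - <<'E'
from h import *
t=load("top2");s=load("side2");k=95/400
def atz(c,uv,z):
    o,d=ray(c,uv);return (o+d*(z-o[2])/d[2])
T=lambda u,v:((u+.5)*k-.5+258,(v+.5)*k-.5+205)
S=lambda u,v:((u-400+.5)*105/400-.5+245,(v+.5)*105/400-.5+205)
an=lambda a,b:np.degrees(np.arctan2((b-a)[1],(b-a)[0])).round(2)
g=[atz(t,T(*p),.02) for p in((108,288),(215,145),(182,342),(290,197),(52,265),(225,388))]
print("slots",an(g[0],g[1]),an(g[2],g[3]),"front",an(g[4],g[5])+90,np.linalg.norm(g[4]-g[5]),"mid",(g[4]+g[5])/2, "slotmid",(g[0]+g[1]+g[2]+g[3])/4)
h=[atz(s,S(*p),.02) for p in((524,255),(672,318),(587,218),(737,282),(636,367),(785,265))]
print("side slots",an(h[1],h[0]),an(h[3],h[2]),"front",an(h[4],h[5])+90,np.linalg.norm(h[4]-h[5]),"mid",(h[4]+h[5])/2,"slotmid",sum(h[:4])/4)
# leaf inner face plane from side cloud
W=cloud(s);m=np.zeros((480,640),np.uint8)
cv2.fillPoly(m,[np.array([S(*p) for p in((452,122),(580,62),(578,165),(450,225))]).astype(np.int32)],1)
q=W[m>0];q=q[~np.isnan(q[:,0])];c=np.median(q,0)
for _ in range(3):
    u,ss,v=np.linalg.svd(q-q.mean(0));r=abs((q-q.mean(0))@v[2]);q=q[r<.004]
n=v[2];n=n*(-1 if n[0]>0 else 1);c=q.mean(0)
print("leaf n",n.round(3),"yaw",np.degrees(np.arctan2(-n[1],-n[0])),"lean",np.arcsin(-n[2]),"c",c,len(q),"z",q[:,2].min(),q[:,2].max())
# hinge: line on face at z=.02 nearest est axis
nh=n[:2]/np.linalg.norm(n[:2])
p=c[:2]+nh*(n[2]/np.linalg.norm(n[:2]))*(c[2]-.02);print("pt on hinge line",p,"dist of est corner along plate x:",((np.array([.6012,-.3165])-p)@-nh))
E
```

```text
slots -35.53 -35.75 front -34.61 0.09545149316267744 mid [ 0.51090206 -0.25480075  0.02      ] slotmid [ 0.54896491 -0.28136891  0.02      ]
side slots -32.5 -33.87 front -35.040000000000006 0.09505140633427857 mid [ 0.51028514 -0.25196851  0.02      ] slotmid [ 0.54639423 -0.28294451  0.02      ]
leaf n [-0.797  0.557 -0.232] yaw -34.94376922179375 lean 0.23425130614127596 c [ 0.59599187 -0.31066811  0.06053674] 916 z 0.026217986843672325 0.09087984000434024
pt on hinge line [ 0.60392127 -0.31620875] dist of est corner along plate x: -0.0020638471081490606
```

Both views put the corner at about (0.602, -0.3165), with yaw about -34.8° and a leaf lean of about 0.23. The square is held 20 mm in front of its back, at z 52.5. I'll lift it, turn it, and go above a point with the heel about 32 mm short of the corner.

```bash
python3 to.py 558.9 -286.5 160 55.2
```

```text
t 11.6 pos [ 453.9 -183.1   52.5] F [-0.8 -0.5  5.8] M [0.07 0.12 0.03] open 0.182 gf 59.1 tooly 0.3 q [-0.63  0.28  1.95 -0.    0.91 -0.63]
shift [-104.   104.6 -107.3] rot [ 0.001  0.001 -0.958]
```

>>> play_rows(
  xyz=[
    [0,0,-5],
    [0,0,-15],
    [0,0,-30],
    [0,0,-50],
    [0,0,-70],
    [0,0,-90],
    [0,0,-102],
    [0,0,-107],
    [0,0,-107],
    [0,0,-107],
  ],
  rot=[
    [0,0,0],
    [0,0,0],
    [0,0,0],
    [0,0,0],
    [0,0,0],
    [0,0,0],
    [0,0,0],
    [0,0,0],
    [0,0,0],
    [0,0,0],
  ],
  grip=[0,0,0,0,0,0,0,0,0,0],
)

```text
time_s: 12.85
eef_pos: [0.4529, -0.1825, 0.158]
eef_rot: [-0.001, 0.705, 0.709, -0.0]
wrist_force: [0.3, -0.8, -1.0]
opening: 0.181
grasp_force: 58.4
```

```bash
python3 to.py 558.9 -286.5 160 55.2
```

```text
t 12.85 pos [ 452.9 -182.5  158. ] F [ 0.3 -0.8 -1. ] M [-0.03 -0.03  0.03] open 0.181 gf 58.4 tooly 0.28 q [-0.63  0.1   1.9  -0.    1.14 -0.63]
shift [-104.6  105.5   -2.2] rot [-0.001 -0.001 -0.958]
```

>>> play_rows(
  xyz=[
    [-10,10,-2],
    [-25,25,-2],
    [-42,42,-2],
    [-60,60,-2],
    [-77,78,-2],
    [-92,93,-2],
    [-104.5,105.5,-2],
    [-104.5,105.5,-2],
    [-104.5,105.5,-2],
    [-104.5,105.5,-2],
  ],
  rot=[
    [0,0,-0.1],
    [0,0,-0.23],
    [0,0,-0.37],
    [0,0,-0.52],
    [0,0,-0.67],
    [0,0,-0.82],
    [0,0,-0.92],
    [0,0,-0.958],
    [0,0,-0.958],
    [0,0,-0.958],
  ],
  grip=[0,0,0,0,0,0,0,0,0,0],
)

```text
time_s: 14.1
eef_pos: [0.5591, -0.2864, 0.1601]
eef_rot: [-0.001, 0.3, 0.954, 0.0]
wrist_force: [1.3, -0.1, -1.2]
opening: 0.184
grasp_force: 58.4
```

```bash
python3 to.py 558.9 -286.5 76 55.2
```

```text
t 14.1 pos [ 559.1 -286.4  160.1] F [ 1.3 -0.1 -1.2] M [-0.07 -0.01 -0.  ] open 0.184 gf 58.4 tooly 55.13 q [-0.66  0.39  1.54  0.    1.22 -1.62]
shift [-0.  -0.2 84.1] rot [ 0.    -0.001 -0.001]
```

>>> play_rows(
  xyz=[
    [0,0,8],
    [0,0,22],
    [0,0,40],
    [0,0,56],
    [0,0,68],
    [0,0,76],
    [0,0,80],
    [0,0,80],
    [0,0,80],
    [0,0,80],
  ],
  rot=[
    [0,0,0],
    [0,0,0],
    [0,0,0],
    [0,0,0],
    [0,0,0],
    [0,0,0],
    [0,0,0],
    [0,0,0],
    [0,0,0],
    [0,0,0],
  ],
  grip=[0,0,0,0,0,0,0,0,0,0],
)

```text
time_s: 15.35
eef_pos: [0.5597, -0.287, 0.0814]
eef_rot: [0.0, 0.299, 0.954, -0.0]
wrist_force: [-0.3, -0.4, -1.3]
opening: 0.177
grasp_force: 58.4
```

```bash
python3 to.py 558.9 -286.5 73 55.2; python3 - <<'E'
from bench import vision
from h import *
a=[vision.camera(n) for n in("side","top")]
o=np.zeros((600,800,3),np.uint8)
o[:,:]=cv2.resize(a[0]["color"][180:330,220:420,::-1],(800,600),interpolation=2)
cv2.imwrite("pics/e.png",o)
E
```

```text
t 15.35 pos [ 559.7 -287.    81.4] F [-0.3 -0.4 -1.3] M [-0.04 -0.04 -0.02] open 0.177 gf 58.4 tooly 55.18 q [-0.66  0.49  1.58 -0.    1.08 -1.63]
shift [ 0.9 -0.1  8.4] rot [-0.     0.001 -0.   ]
```

View pics/e.png

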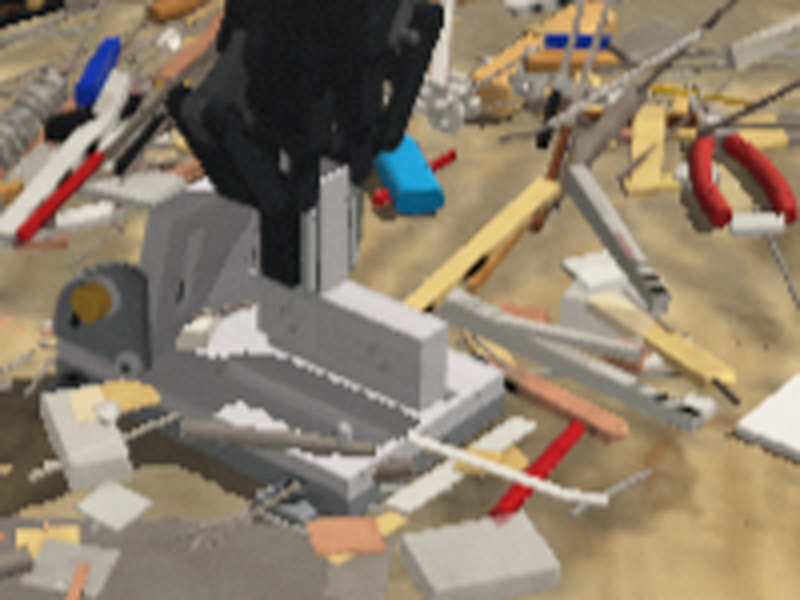

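The square is upright, centred between the pins and a few millimetres above the base, with its back to the leaf. I'll lower it to touch.

>>> play_rows(
  xyz=[
    [0,0,2],
    [0,0,4],
    [0,0,6],
    [0,0,7],
    [0,0,7.5],
    [0,0,8],
    [0,0,8.5],
    [0,0,9],
    [0,0,9],
    [0,0,9],
  ],
  rot=[
    [0,0,0],
    [0,0,0],
    [0,0,0],
    [0,0,0],
    [0,0,0],
    [0,0,0],
    [0,0,0],
    [0,0,0],
    [0,0,0],
    [0,0,0],
  ],
  grip=[0,0,0,0,0,0,0,0,0,0],
)

```text
time_s: 16.7
eef_pos: [0.5594, -0.2867, 0.0718]
eef_rot: [0.0, 0.299, 0.954, -0.0]
wrist_force: [0.4, 0.5, -2.5]
opening: 0.181
grasp_force: 58.4
```

```bash
python3 to.py 585.2 -304.8 72.5 55.2
```

```text
t 16.7 pos [ 559.4 -286.7   71.8] F [ 0.4  0.5 -2.5] M [ 0.01 -0.01 -0.03] open 0.181 gf 58.4 tooly 55.18 q [-0.66  0.5   1.58 -0.    1.06 -1.63]
shift [-31.5  -0.1  -0.7] rot [-0.  0. -0.]
```

>>> play_rows(
  xyz=[
    [0,0,0.4],
    [0,0,0.8],
    [0,0,1.2],
    [0,0,1.6],
    [0,0,2],
    [0,0,2],
    [0,0,2],
    [0,0,2],
    [0,0,2],
    [0,0,2],
  ],
  rot=[
    [0,0,0],
    [0,0,0],
    [0,0,0],
    [0,0,0],
    [0,0,0],
    [0,0,0],
    [0,0,0],
    [0,0,0],
    [0,0,0],
    [0,0,0],
  ],
  grip=[0,0,0,0,0,0,0,0,0,0],
)

```text
time_s: 17.95
eef_pos: [0.5596, -0.2868, 0.0715]
eef_rot: [0.0, 0.299, 0.954, -0.0]
wrist_force: [-5.1, 3.3, 12.2]
opening: 0.175
grasp_force: 60.3
```

```bash
python3 to.py 585.2 -304.8 72.5 55.2
```

```text
t 17.95 pos [ 559.6 -286.8   71.5] F [-5.1  3.3 12.2] M [0.56 0.84 0.06] open 0.175 gf 60.3 tooly 55.19 q [-0.66  0.5   1.58 -0.    1.06 -1.63]
shift [-31.3  -0.1  -1. ] rot [-0.  0. -0.]
```

Contact is at about 12 N. Now I'll slide it towards the leaf.

>>> play_rows(
  xyz=[
    [-2,0,0],
    [-5,0,0],
    [-8,0,0],
    [-11,0,0],
    [-14,0,0],
    [-17,0,0],
    [-19,0,0],
    [-21,0,0],
    [-22,0,0],
    [-22,0,0],
  ],
  rot=[
    [0,0,0],
    [0,0,0],
    [0,0,0],
    [0,0,0],
    [0,0,0],
    [0,0,0],
    [0,0,0],
    [0,0,0],
    [0,0,0],
    [0,0,0],
  ],
  grip=[0,0,0,0,0,0,0,0,0,0],
)

```text
time_s: 19.2
eef_pos: [0.5761, -0.298, 0.0715]
eef_rot: [-0.002, 0.299, 0.954, 0.001]
wrist_force: [-11.3, 7.8, 17.9]
opening: 0.184
grasp_force: 61.3
```

```bash
python3 to.py 585.2 -304.8 72.5 55.2
```

```text
t 19.2 pos [ 576.1 -298.    71.5] F [-11.3   7.8  17.9] M [ 1.32  2.09 -0.02] open 0.184 gf 61.3 tooly 55.21 q [-0.66  0.54  1.52 -0.    1.09 -1.62]
shift [-11.3  -0.4  -1. ] rot [-0.    -0.005  0.   ]
```

>>> play_rows(
  xyz=[
    [-1,0,-0.2],
    [-2,0,-0.4],
    [-3,0,-0.5],
    [-4,0,-0.5],
    [-5,0,-0.5],
    [-6,0,-0.5],
    [-7,0,-0.5],
    [-8,0,-0.5],
    [-8,0,-0.5],
    [-8,0,-0.5],
  ],
  rot=[
    [0,0,0],
    [0,0,0],
    [0,0,0],
    [0,0,0],
    [0,0,0],
    [0,0,0],
    [0,0,0],
    [0,0,0],
    [0,0,0],
    [0,0,0],
  ],
  grip=[0,0,0,0,0,0,0,0,0,0],
)

```text
time_s: 20.45
eef_pos: [0.583, -0.3028, 0.0715]
eef_rot: [-0.002, 0.299, 0.954, 0.001]
wrist_force: [-9.4, 6.5, 14.0]
opening: 0.181
grasp_force: 60.7
```

```bash
python3 to.py 585.2 -304.8 72.5 55.2
```

```text
t 20.45 pos [ 583.  -302.8   71.5] F [-9.4  6.5 14. ] M [ 1.07  1.5  -0.04] open 0.181 gf 60.7 tooly 55.2 q [-0.66  0.56  1.5  -0.    1.09 -1.62]
shift [-3.  -0.4 -1. ] rot [ 0.    -0.004  0.   ]
```

Force along plate x is about 11 N with about 3 mm to go. I'll continue in small steps.

>>> play_rows(
  xyz=[
    [-0.5,0,0],
    [-1,0,0],
    [-1.5,0,0],
    [-2,0,0],
    [-2.5,0,0],
    [-2.5,0,0],
    [-2.5,0,0],
    [-2.5,0,0],
    [-2.5,0,0],
    [-2.5,0,0],
  ],
  rot=[
    [0,0,0],
    [0,0,0],
    [0,0,0],
    [0,0,0],
    [0,0,0],
    [0,0,0],
    [0,0,0],
    [0,0,0],
    [0,0,0],
    [0,0,0],
  ],
  grip=[0,0,0,0,0,0,0,0,0,0],
)

```text
time_s: 21.7
eef_pos: [0.585, -0.3042, 0.0715]
eef_rot: [-0.002, 0.299, 0.954, 0.001]
wrist_force: [-9.0, 7.0, 13.0]
opening: 0.182
grasp_force: 60.7
```

```bash
python3 to.py 585.2 -304.8 72.5 55.2; python3 - <<'E'
from bench import vision
from h import *
a=vision.camera("side");np.savez("side3.npz",**a)
cv2.imwrite("pics/f.png",cv2.resize(a["color"][190:310,225:385,::-1],(800,600),interpolation=2))
E
```

```text
t 21.7 pos [ 585.  -304.2   71.5] F [-9.  7. 13.] M [ 1.13  1.5  -0.  ] open 0.182 gf 60.7 tooly 55.2 q [-0.66  0.56  1.49 -0.    1.1  -1.62]
shift [-0.5 -0.4 -1. ] rot [ 0.    -0.004  0.   ]
```

View pics/f.png

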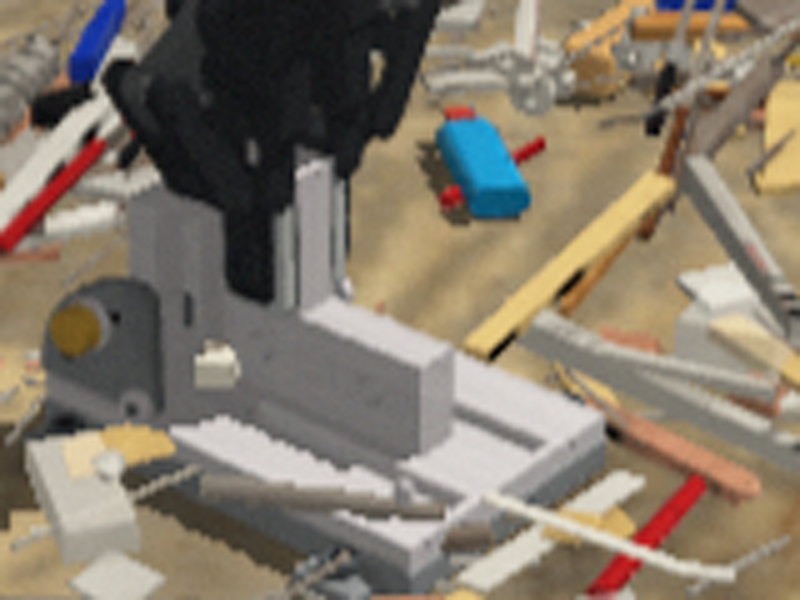

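The leaf looks nearly upright, and the square is still sliding freely because the force hasn't changed. I'll continue until it seats.

>>> play_rows(
  xyz=[
    [-0.3,0,0],
    [-0.6,0,0],
    [-0.9,0,0],
    [-1.2,0,0],
    [-1.5,0,0],
    [-1.8,0,0],
    [-2,0,0],
    [-2,0,0],
    [-2,0,0],
    [-2,0,0],
  ],
  rot=[
    [0,0,0],
    [0,0,0],
    [0,0,0],
    [0,0,0],
    [0,0,0],
    [0,0,0],
    [0,0,0],
    [0,0,0],
    [0,0,0],
    [0,0,0],
  ],
  grip=[0,0,0,0,0,0,0,0,0,0],
)

```text
time_s: 23.0
eef_pos: [0.5864, -0.3051, 0.0716]
eef_rot: [-0.002, 0.299, 0.954, 0.001]
wrist_force: [-9.9, 6.7, 14.1]
opening: 0.183
grasp_force: 60.7
```

```bash
python3 to.py 585.2 -304.8 72.5 55.2; python3 - <<'E'
from bench import vision
from h import *
a=vision.camera("side");np.savez("side3.npz",**a)
W=cloud(a)
# leaf face visible left of the gripper: pic f coords (135..220,205..330)
F=lambda u,v:((u+.5)/5-.5+225,(v+.5)/5-.5+190)
def plane(poly):
    m=np.zeros((480,640),np.uint8);cv2.fillPoly(m,[np.array([F(*p) for p in poly]).astype(np.int32)],1)
    q=W[m>0];q=q[~np.isnan(q[:,0])]
    q=q[abs(q-np.median(q,0)).max(1)<.05]
    for _ in range(4):
        v=np.linalg.svd(q-q.mean(0))[2];q=q[abs((q-q.mean(0))@v[2])<.003]
    n=v[2];return n*np.sign(n@np.array([-.8,.55,.3])),q.mean(0),len(q)
n,c,k=plane([(140,210),(215,225),(215,330),(170,370),(160,300),(140,270)]);print("leaf",n.round(3),"lean",np.arcsin(-n[2]).round(3),c.round(4),k)
n,c,k=plane([(310,310),(335,302),(445,345),(420,362)]);print("foot top",n.round(3),c.round(4),k)
E
```

```text
t 23.0 pos [ 586.4 -305.1   71.6] F [-9.9  6.7 14.1] M [ 1.2   1.76 -0.02] open 0.183 gf 60.7 tooly 55.21 q [-0.66  0.56  1.48 -0.    1.1  -1.62]
shift [ 1.1 -0.4 -0.9] rot [-0.    -0.005  0.   ]
leaf [-0.838  0.545  0.006] lean -0.006 [ 0.6164 -0.2974  0.0598] 290
foot top [-0.003 -0.042  0.999] [ 0.5532 -0.2839  0.0536] 125
```

>>> play_rows(
  xyz=[
    [-0.3,0,0],
    [-0.6,0,0],
    [-0.9,0,0],
    [-1.2,0,0],
    [-1.5,0,0],
    [-1.5,0,0],
    [-1.5,0,0],
    [-1.5,0,0],
    [-1.5,0,0],
    [-1.5,0,0],
  ],
  rot=[
    [0,0,0],
    [0,0,0],
    [0,0,0],
    [0,0,0],
    [0,0,0],
    [0,0,0],
    [0,0,0],
    [0,0,0],
    [0,0,0],
    [0,0,0],
  ],
  grip=[0,0,0,0,0,0,0,0,0,0],
)

```text
time_s: 24.3
eef_pos: [0.5869, -0.3055, 0.0716]
eef_rot: [-0.003, 0.299, 0.954, 0.001]
wrist_force: [-12.3, 8.0, 16.4]
opening: 0.183
grasp_force: 61.0
```

```bash
python3 to.py 585.2 -304.8 72.5 55.2
```

```text
t 24.3 pos [ 586.9 -305.5   71.6] F [-12.3   8.   16.4] M [ 1.55  2.33 -0.03] open 0.183 gf 61.0 tooly 55.21 q [-0.66  0.57  1.48 -0.    1.1  -1.62]
shift [ 1.8 -0.4 -0.9] rot [-0.    -0.007  0.   ]
```

It's seating: the force is rising and the motion has stalled. The arm's deflection pitches it by about 0.007 rad, so I'll correct that and press slightly more.

>>> play_rows(
  xyz=[
    [0,0,0.2],
    [-0.2,0,0.4],
    [-0.4,0,0.6],
    [-0.6,0,0.8],
    [-0.8,0,1],
    [-0.8,0,1],
    [-0.8,0,1],
    [-0.8,0,1],
    [-0.8,0,1],
    [-0.8,0,1],
  ],
  rot=[
    [0,-0.002,0],
    [0,-0.004,0],
    [0,-0.006,0],
    [0,-0.008,0],
    [0,-0.01,0],
    [0,-0.01,0],
    [0,-0.01,0],
    [0,-0.01,0],
    [0,-0.01,0],
    [0,-0.01,0],
  ],
  grip=[0,0,0,0,0,0,0,0,0,0],
)

```text
time_s: 25.55
eef_pos: [0.5872, -0.3057, 0.0714]
eef_rot: [0.001, 0.299, 0.954, -0.0]
wrist_force: [-17.0, 11.0, 25.0]
opening: 0.184
grasp_force: 62.3
```

```bash
python3 to.py 585.2 -304.8 72.5 55.2
```

```text
t 25.55 pos [ 587.2 -305.7   71.4] F [-17.  11.  25.] M [2.05 3.11 0.02] open 0.184 gf 62.3 tooly 55.23 q [-0.66  0.56  1.49 -0.    1.09 -1.62]
shift [ 2.2 -0.4 -1.1] rot [-0.     0.002  0.001]
```

```bash
cat > pl.py <<'E'
from bench import vision
from h import *
L=[vision.camera("side") for _ in range(6)];a=L[0]
D=np.stack([x["depth"] for x in L]);D[D==0]=np.nan
a=dict(a);a["depth"]=np.nan_to_num(np.nanmedian(D,0));np.savez("side4.npz",**a);W=cloud(a)
F=lambda u,v:((u+.5)/5-.5+225,(v+.5)/5-.5+190)
X=np.array([np.cos(np.radians(-34.8)),np.sin(np.radians(-34.8)),0]);Y=np.array([-X[1],X[0],0])
def plane(nm,poly,tol=.002):
    m=np.zeros((480,640),np.uint8);cv2.fillPoly(m,[np.array([F(*p) for p in poly]).astype(np.int32)],1)
    q=W[m>0];q=q[~np.isnan(q[:,0])];q=q[abs(q-np.median(q,0)).max(1)<.06]
    for _ in range(5):
        v=np.linalg.svd(q-q.mean(0))[2];q=q[abs((q-q.mean(0))@v[2])<tol]
    n=v[2]*np.sign(v[2]@np.array([-.8,.55,.9]));c=q.mean(0)
    print(nm,"n in plate axes",(n@X).round(4),(n@Y).round(4),n[2].round(4),"c",c.round(4),len(q),"rms",((q-c)@n).std().round(5))
    return n,c
l=plane("leaf",[(145,215),(215,225),(215,330),(172,360),(165,300),(145,280)])
f=plane("foot top",[(315,308),(335,304),(440,347),(420,358)])
b=plane("base",[(480,385),(520,380),(590,415),(545,440),(500,420)])
b2=plane("base front",[(330,500),(400,530),(480,480),(420,470),(300,440),(240,430)])
print("leaf-foot angle minus 90 (rad):",np.arccos(l[0]@f[0])-np.pi/2)
E
python3 pl.py; python3 to.py
```

```text
leaf n in plate axes -0.9997 -0.006 0.0223 c [ 0.6165 -0.2978  0.0612] 257 rms 0.00059
foot top n in plate axes 0.0078 -0.0229 0.9997 c [ 0.5537 -0.2836  0.0537] 96 rms 0.00032
base n in plate axes -0.004 -0.0044 1.0 c [ 0.5071 -0.2972  0.0212] 168 rms 0.00039
base front n in plate axes 0.0545 -0.1692 0.9841 c [ 0.5582 -0.2525  0.0217] 297 rms 0.00102
leaf-foot angle minus 90 (rad): -0.014711656030568676
t 25.85 pos [ 587.2 -305.7   71.5] F [-17.2  11.1  24.4] M [1.99 3.15 0.05] open 0.18 gf 62.3 tooly 55.23 q [-0.66  0.56  1.49 -0.    1.09 -1.62]
```

The planes show the square pitched about 0.01 rad, heel down and toe up, from pushing forward too hard. I'll ease the forward push, pitch it back and press down more.

>>> play_rows(
  xyz=[
    [0.3,0,0.1],
    [0.6,0,0.2],
    [0.9,0,0.3],
    [1.2,0,0.4],
    [1.5,0,0.5],
    [1.5,0,0.5],
    [1.5,0,0.5],
    [1.5,0,0.5],
    [1.5,0,0.5],
    [1.5,0,0.5],
  ],
  rot=[
    [0,-0.002,0],
    [0,-0.004,0],
    [0,-0.006,0],
    [0,-0.008,0],
    [0,-0.01,0],
    [0,-0.012,0],
    [0,-0.014,0],
    [0,-0.014,0],
    [0,-0.014,0],
    [0,-0.014,0],
  ],
  grip=[0,0,0,0,0,0,0,0,0,0],
)

```text
time_s: 27.1
eef_pos: [0.5871, -0.3056, 0.0713]
eef_rot: [0.009, 0.299, 0.954, -0.003]
wrist_force: [-13.6, 8.4, 22.8]
opening: 0.18
grasp_force: 62.1
```

```bash
python3 to.py 585.2 -304.8 72.5 55.2; python3 pl.py
```

```text
t 27.1 pos [ 587.1 -305.6   71.3] F [-13.6   8.4  22.8] M [1.72 2.55 0.07] open 0.18 gf 62.1 tooly 55.22 q [-0.66  0.55  1.5   0.    1.07 -1.62]
shift [ 2.  -0.4 -1.2] rot [-0.     0.019  0.   ]
leaf n in plate axes -0.9996 -0.0209 0.0183 c [ 0.6163 -0.298   0.0609] 258 rms 0.00059
foot top n in plate axes 0.0023 -0.0191 0.9998 c [ 0.5538 -0.2843  0.0533] 96 rms 0.00031
base n in plate axes -0.004 0.0011 1.0 c [ 0.5071 -0.2971  0.0212] 168 rms 0.00038
base front n in plate axes 0.0509 -0.1613 0.9856 c [ 0.5584 -0.2528  0.0216] 294 rms 0.00098
leaf-foot angle minus 90 (rad): -0.016369587438798572
```

```bash
cat > lf.py <<'E'
from bench import vision
from h import *
X=np.array([np.cos(np.radians(-34.8)),np.sin(np.radians(-34.8)),0]);Y=np.array([-X[1],X[0],0])
C=np.array([.602,-.3165,.02]);Q=[];r=[]
for _ in range(10):
    q=(cloud(vision.camera("side")).reshape(-1,3)-C)@np.stack([X,Y,[0,0,1]],1)
    Q.append(q)
    k=q[(abs(q[:,0])<.008)&(q[:,1]>.012)&(q[:,1]<.036)&(q[:,2]>.008)&(q[:,2]<.066)]
    for i in range(6):
        A=np.c_[np.ones(len(k)),k[:,1],k[:,2]];c=np.linalg.lstsq(A,k[:,0],rcond=None)[0];k=k[abs(k[:,0]-A@c)<.002]
    r.append(np.r_[c,len(k),k[:,2].min(),k[:,2].max()])
r=np.array(r);print("leaf x0,yslope,zslope(+ = away)",r.mean(0).round(4),r.std(0).round(4))
q=np.concatenate(Q)
for nm,y0,y1,x0,x1,z0,z1 in(("foot",-.006,.006,-.076,-.036,.025,.04),("base",-.04,-.014,-.1,-.06,-.005,.006),("baseL",.014,.03,-.1,-.06,-.005,.006)):
    k=q[(q[:,0]>x0)&(q[:,0]<x1)&(q[:,1]>y0)&(q[:,1]<y1)&(q[:,2]>z0)&(q[:,2]<z1)]
    for i in range(5):
        A=np.c_[np.ones(len(k)),k[:,0]-(x0+x1)/2,k[:,1]];c=np.linalg.lstsq(A,k[:,2],rcond=None)[0];k=k[abs(k[:,2]-A@c)<.0015]
    print(nm,"z0,xslope,yslope",c.round(4),len(k)//10)
# leg front face x = -0.032, |y|<8mm, above foot
k=q[(abs(q[:,0]+.032)<.005)&(abs(q[:,1])<.007)&(q[:,2]>.036)&(q[:,2]<.078)]
for i in range(5):
    A=np.c_[np.ones(len(k)),k[:,1],k[:,2]];c=np.linalg.lstsq(A,k[:,0],rcond=None)[0];k=k[abs(k[:,0]-A@c)<.002]
print("leg front x0,ys,zslope",c.round(4),len(k)//10)
E
python3 lf.py
```

```text
leaf x0,yslope,zslope(+ = away) [ 7.000e-04 -2.480e-02  2.970e-02  2.474e+02  8.100e-03  6.570e-02] [3.00e-04 1.14e-02 2.90e-03 4.80e+00 1.00e-04 2.00e-04]
foot z0,xslope,yslope [ 0.0333 -0.0033 -0.0262] 91
base z0,xslope,yslope [-0.0007 -0.0009 -0.0502] 124
baseL z0,xslope,yslope [-0.0032 -0.0118  0.1644] 66
leg front x0,ys,zslope [-0.0313  0.0002  0.0035] 143
```

The square is upright and seated, with its leg slope and foot slope both about 0.003. The leaf got pushed slightly past upright, leaning about 0.025 away. I'll keep hold of the square, lift it over, and nudge the leaf back in from behind with the toe. Then I'll press it again more gently.

```bash
sed -i 's/^    print("shift",.*/&\n    print("   plate-frame", a[i:i+3])/' to.py; python3 to.py 578.9 -299.9 72 55.2 578.9 -299.9 165 55.2  669.2 -362.7 165 55.2 669.2 -362.7 116 55.2
```

```text
t 27.9 pos [ 587.  -305.6   71.3] F [-13.9   8.9  22.6] M [1.75 2.58 0.09] open 0.177 gf 62.1 tooly 55.22 q [-0.66  0.55  1.5   0.    1.07 -1.62]
shift [ 9.9  0.1 -0.9] rot [-0.     0.019  0.   ]
   plate-frame [578.9, -299.9, 72.0]
shift [  8.1   0.  -93.9] rot [-0.     0.019  0.   ]
   plate-frame [578.9, -299.9, 165.0]
shift [-101.8   -0.   -91.7] rot [-0.     0.019  0.   ]
   plate-frame [669.2, -362.7, 165.0]
shift [-100.9   -0.   -42.8] rot [-0.     0.019  0.   ]
   plate-frame [669.2, -362.7, 116.0]
```

>>> play_rows(
  xyz=[
    [4,0,-2],
    [10,0,-4],
    [10,0,-15],
    [9,0,-35],
    [8,0,-60],
    [8,0,-85],
    [8,0,-97],
    [-10,0,-97],
    [-35,0,-97],
    [-60,0,-97],
  ],
  rot=[
    [0,0,0],
    [0,0,0],
    [0,0,0],
    [0,0,0],
    [0,0,0],
    [0,0,0],
    [0,0,0],
    [0,0,0],
    [0,0,0],
    [0,0,0],
  ],
  grip=[0,0,0,0,0,0,0,0,0,0],
)

```text
time_s: 29.15
eef_pos: [0.6362, -0.3402, 0.1675]
eef_rot: [0.011, 0.299, 0.954, -0.004]
wrist_force: [-0.3, -0.1, -2.0]
opening: 0.181
grasp_force: 58.6
```

```bash
python3 to.py 669.2 -362.7 165 55.2 669.2 -362.7 116 55.2
```

```text
t 29.15 pos [ 636.2 -340.2  167.5] F [-0.3 -0.1 -2. ] M [-0.04 -0.04  0.06] open 0.181 gf 58.6 tooly 55.17 q [-0.66  0.56  1.28  0.    1.28 -1.62]
shift [-39.8   0.4   3.4] rot [ 0.     0.024 -0.001]
   plate-frame [669.2, -362.7, 165.0]
shift [-38.7   0.4  52.4] rot [ 0.     0.024 -0.001]
   plate-frame [669.2, -362.7, 116.0]
```

>>> play_rows(
  xyz=[
    [-15,0,2],
    [-30,0,3],
    [-40,0,3.5],
    [-40,0,3.5],
    [-40,0,8],
    [-40,0,20],
    [-39,0,34],
    [-39,0,46],
    [-39,0,52],
    [-39,0,52],
  ],
  rot=[
    [0,0,0],
    [0,0,0],
    [0,0,0],
    [0,0,0],
    [0,0,0],
    [0,0,0],
    [0,0,0],
    [0,0,0],
    [0,0,0],
    [0,0,0],
  ],
  grip=[0,0,0,0,0,0,0,0,0,0],
)

```text
time_s: 30.4
eef_pos: [0.6684, -0.3626, 0.1152]
eef_rot: [0.011, 0.299, 0.954, -0.003]
wrist_force: [-0.6, 0.1, -2.2]
opening: 0.178
grasp_force: 58.6
```

```bash
python3 to.py 656 -353.6 116 55.2
```

```text
t 30.4 pos [ 668.4 -362.6  115.2] F [-0.6  0.1 -2.2] M [ 0.04 -0.    0.05] open 0.178 gf 58.6 tooly 55.17 q [-0.65  0.69  1.18  0.    1.24 -1.62]
shift [15.3  0.3 -1.2] rot [ 0.     0.023 -0.   ]
   plate-frame [656.0, -353.6, 116.0]
```

>>> play_rows(
  xyz=[
    [3,0,0],
    [6,0,0],
    [8,0,0],
    [10,0,0],
    [12,0,0],
    [14,0,0],
    [16,0,0],
    [16,0,0],
    [16,0,0],
    [16,0,0],
  ],
  rot=[
    [0,0,0],
    [0,0,0],
    [0,0,0],
    [0,0,0],
    [0,0,0],
    [0,0,0],
    [0,0,0],
    [0,0,0],
    [0,0,0],
    [0,0,0],
  ],
  grip=[0,0,0,0,0,0,0,0,0,0],
)

```text
time_s: 31.65
eef_pos: [0.6573, -0.3549, 0.118]
eef_rot: [0.014, 0.299, 0.954, -0.004]
wrist_force: [4.9, -2.7, 1.5]
opening: 0.181
grasp_force: 58.8
```

```bash
python3 to.py 668 -362.6 116 55.2;python3 to.py 668 -362.6 165 55.2 569 -293 165 55.2; sed -i 's/abs(q\[:,0\])<.008/abs(q[:,0]+q[:,2]*G)<.006/; s/^C=/import sys;G=float(sys.argv[1]);C=/;s/range(10)/range(4)/' lf.py; python3 lf.py 0.09|head -1
```

```text
t 31.65 pos [ 657.3 -354.9  118. ] F [ 4.9 -2.7  1.5] M [-0.46 -0.85 -0.02] open 0.181 gf 58.8 tooly 55.17 q [-0.65  0.66  1.24  0.    1.22 -1.62]
shift [-13.1  -0.2   2.4] rot [-0.     0.03  -0.001]
   plate-frame [668.0, -362.6, 116.0]
t 31.65 pos [ 657.3 -354.9  118. ] F [ 4.9 -2.7  1.5] M [-0.46 -0.85 -0.02] open 0.181 gf 58.8 tooly 55.17 q [-0.65  0.66  1.24  0.    1.22 -1.62]
shift [-14.6  -0.2 -46.6] rot [-0.     0.03  -0.001]
   plate-frame [668.0, -362.6, 165.0]
shift [106.4   0.4 -50.2] rot [-0.     0.03  -0.001]
   plate-frame [569.0, -293.0, 165.0]
leaf x0,yslope,zslope(+ = away) [ 1.0000e-03 -2.3500e-02 -1.0100e-01  2.5375e+02  8.3000e-03  6.5800e-02] [1.0000e-04 7.4000e-03 9.0000e-04 5.3561e+00 2.0000e-04 1.0000e-04]
```

The leaf now leans in about 0.10. I'll bring the square back in front.

>>> play_rows(
  xyz=[
    [-4,0,0],
    [-10,0,0],
    [-12,0,-12],
    [-13,0,-32],
    [-14,0,-48],
    [-5,0,-50],
    [20,0,-50],
    [50,0,-50],
    [80,0,-50],
    [106,0,-50],
  ],
  rot=[
    [0,0,0],
    [0,0,0],
    [0,0,0],
    [0,0,0],
    [0,0,0],
    [0,0,0],
    [0,0,0],
    [0,0,0],
    [0,0.003,0],
    [0,0.005,0],
  ],
  grip=[0,0,0,0,0,0,0,0,0,0],
)

```text
time_s: 33.1
eef_pos: [0.5659, -0.2911, 0.1629]
eef_rot: [0.009, 0.299, 0.954, -0.003]
wrist_force: [-0.0, -0.7, -1.8]
opening: 0.181
grasp_force: 58.6
```

```bash
python3 to.py 569 -293 77 55.2
```

```text
t 33.1 pos [ 565.9 -291.1  162.9] F [-0.  -0.7 -1.8] M [-0.02  0.03 -0.01] open 0.181 gf 58.6 tooly 55.19 q [-0.66  0.39  1.53  0.    1.2  -1.63]
shift [-2.1  0.2 85.9] rot [ 0.     0.018 -0.   ]
   plate-frame [569.0, -293.0, 77.0]
```

>>> play_rows(
  xyz=[
    [-1,0,10],
    [-2,0,28],
    [-2,0,48],
    [-2,0,66],
    [-2,0,78],
    [-2,0,84],
    [-2,0,86],
    [-2,0,88],
    [-2,0,90],
    [-2,0,90],
  ],
  rot=[
    [0,0,0],
    [0,0,0],
    [0,0,0],
    [0,0,0],
    [0,0,0],
    [0,0,0],
    [0,0,0],
    [0,0,0],
    [0,0,0],
    [0,0,0],
  ],
  grip=[0,0,0,0,0,0,0,0,0,0],
)

```text
time_s: 34.35
eef_pos: [0.5708, -0.2946, 0.0734]
eef_rot: [0.009, 0.299, 0.954, -0.003]
wrist_force: [0.7, -0.5, -1.5]
opening: 0.176
grasp_force: 58.6
```

```bash
python3 to.py 569 -293 71.5 55.2;cat > sq.py <<'E'
exec(open("lf.py").read().replace("abs(q[:,0]+.032)","abs(q[:,0]+.032-H)").replace("-.076,-.036","-.076+H,-.036+H").replace("import sys;","import sys;H=float(sys.argv[2]);"))
E
python3 sq.py 0.1 -0.018
```

```text
t 34.35 pos [ 570.8 -294.6   73.4] F [ 0.7 -0.5 -1.5] M [-0.03 -0.05 -0.01] open 0.176 gf 58.6 tooly 55.17 q [-0.66  0.51  1.56  0.    1.05 -1.63]
shift [2.4 0.3 1.9] rot [ 0.     0.019 -0.   ]
   plate-frame [569.0, -293.0, 71.5]
leaf x0,yslope,zslope(+ = away) [ 6.0000e-04 -4.7000e-03 -1.0200e-01  2.6425e+02  8.2000e-03  6.5800e-02] [1.0000e-04 8.2000e-03 3.6000e-03 3.1125e+00 1.0000e-04 1.0000e-04]
foot z0,xslope,yslope [ 0.035   0.     -0.0971] 33
base z0,xslope,yslope [-0.0011  0.0183 -0.065 ] 24
baseL z0,xslope,yslope [-0.0032 -0.0095  0.1637] 26
leg front x0,ys,zslope [-0.0509  0.0055  0.0042] 58
```

>>> play_rows(
  xyz=[
    [0,0,0.6],
    [0,0,1.2],
    [0,0,1.7],
    [0,0,2.1],
    [0,0,2.4],
    [0,0,2.4],
    [-2,0,2.4],
    [-4,0,2.4],
    [-6,0,2.4],
    [-6,0,2.4],
  ],
  rot=[
    [0,0,0],
    [0,0,0],
    [0,0,0],
    [0,0,0],
    [0,-0.001,0],
    [0,-0.002,0],
    [0,-0.003,0],
    [0,-0.003,0],
    [0,-0.003,0],
    [0,-0.003,0],
  ],
  grip=[0,0,0,0,0,0,0,0,0,0],
)

```text
time_s: 35.8
eef_pos: [0.5756, -0.298, 0.0713]
eef_rot: [0.01, 0.299, 0.954, -0.003]
wrist_force: [-2.7, 2.7, 5.7]
opening: 0.183
grasp_force: 59.4
```

```bash
python3 to.py 587.1 -305.6 71.5 55.2
```

```text
t 35.8 pos [ 575.6 -298.    71.3] F [-2.7  2.7  5.7] M [0.43 0.6  0.03] open 0.183 gf 59.4 tooly 55.18 q [-0.66  0.53  1.54  0.    1.05 -1.62]
shift [-13.8   0.3   0.1] rot [ 0.     0.022 -0.   ]
   plate-frame [587.1, -305.6, 71.5]
```

>>> play_rows(
  xyz=[
    [-1.5,0,0],
    [-3,0,0.1],
    [-4.5,0,0.1],
    [-6,0,0.2],
    [-7.5,0,0.2],
    [-9,0,0.3],
    [-10,0,0.3],
    [-11,0,0.3],
    [-11,0,0.3],
    [-11,0,0.3],
  ],
  rot=[
    [0,0,0],
    [0,0,0],
    [0,0,0],
    [0,0,0],
    [0,0,0],
    [0,0,0],
    [0,0,0],
    [0,0,0],
    [0,0,0],
    [0,0,0],
  ],
  grip=[0,0,0,0,0,0,0,0,0,0],
)

```text
time_s: 37.05
eef_pos: [0.5838, -0.3035, 0.0713]
eef_rot: [0.009, 0.299, 0.954, -0.003]
wrist_force: [-7.1, 4.7, 9.2]
opening: 0.18
grasp_force: 60.1
```

```bash
python3 to.py 587.1 -305.6 71.5 55.2; python3 sq.py 0.03 -0.002
```

```text
t 37.05 pos [ 583.8 -303.5   71.3] F [-7.1  4.7  9.2] M [ 0.72  1.17 -0.01] open 0.18 gf 60.1 tooly 55.19 q [-0.66  0.55  1.51  0.    1.06 -1.62]
shift [-3.9  0.2 -0.1] rot [-0.     0.019 -0.   ]
   plate-frame [587.1, -305.6, 71.5]
leaf x0,yslope,zslope(+ = away) [ 1.0000e-03 -2.6400e-02 -4.1100e-02  2.5775e+02  8.2000e-03  6.5900e-02] [2.0000e-04 4.0000e-03 2.5000e-03 8.8424e+00 1.0000e-04 1.0000e-04]
foot z0,xslope,yslope [ 0.0332  0.0012 -0.0351] 37
base z0,xslope,yslope [-0.0007 -0.0003 -0.0499] 47
baseL z0,xslope,yslope [-0.0033 -0.0023  0.1671] 27
leg front x0,ys,zslope [-0.035   0.0129  0.003 ] 59
```

>>> play_rows(
  xyz=[
    [-0.4,0,0.1],
    [-0.8,0,0.2],
    [-1.2,0,0.3],
    [-1.6,0,0.4],
    [-2,0,0.4],
    [-2.4,0,0.4],
    [-2.8,0,0.4],
    [-2.8,0,0.4],
    [-2.8,0,0.4],
    [-2.8,0,0.4],
  ],
  rot=[
    [0,-0.001,0],
    [0,-0.002,0],
    [0,-0.003,0],
    [0,-0.003,0],
    [0,-0.003,0],
    [0,-0.003,0],
    [0,-0.003,0],
    [0,-0.003,0],
    [0,-0.003,0],
    [0,-0.003,0],
  ],
  grip=[0,0,0,0,0,0,0,0,0,0],
)

```text
time_s: 38.5
eef_pos: [0.5859, -0.305, 0.0713]
eef_rot: [0.01, 0.299, 0.954, -0.003]
wrist_force: [-8.5, 5.9, 11.6]
opening: 0.18
grasp_force: 60.4
```

```bash
python3 to.py 587.1 -305.6 71.5 55.2; python3 sq.py 0.01 0
```

```text
t 38.5 pos [ 585.9 -305.    71.3] F [-8.5  5.9 11.6] M [1.06 1.55 0.03] open 0.18 gf 60.4 tooly 55.2 q [-0.66  0.55  1.51  0.    1.06 -1.62]
shift [-1.3  0.2 -0.1] rot [-0.     0.022 -0.   ]
   plate-frame [587.1, -305.6, 71.5]
leaf x0,yslope,zslope(+ = away) [ 9.000e-04 -2.310e-02 -6.900e-03  2.515e+02  8.200e-03  6.580e-02] [3.0000e-04 9.4000e-03 1.1000e-03 7.2973e+00 2.0000e-04 2.0000e-04]
foot z0,xslope,yslope [ 0.033   0.004  -0.0205] 36
base z0,xslope,yslope [-0.0002  0.0038 -0.0383] 49
baseL z0,xslope,yslope [-0.0034 -0.0045  0.1678] 26
leg front x0,ys,zslope [-0.0323 -0.0107  0.0005] 56
```

>>> play_rows(
  xyz=[
    [-0.2,0,0.2],
    [-0.4,0,0.3],
    [-0.6,0,0.4],
    [-0.8,0,0.5],
    [-0.9,0,0.6],
    [-0.9,0,0.6],
    [-0.9,0,0.6],
    [-0.9,0,0.6],
    [-0.9,0,0.6],
    [-0.9,0,0.6],
  ],
  rot=[
    [0,-0.001,0],
    [0,-0.002,0],
    [0,-0.003,0],
    [0,-0.003,0],
    [0,-0.003,0],
    [0,-0.003,0],
    [0,-0.003,0],
    [0,-0.003,0],
    [0,-0.003,0],
    [0,-0.003,0],
  ],
  grip=[0,0,0,0,0,0,0,0,0,0],
)

```text
time_s: 39.95
eef_pos: [0.586, -0.305, 0.0713]
eef_rot: [0.011, 0.299, 0.954, -0.003]
wrist_force: [-13.2, 8.3, 19.0]
opening: 0.181
grasp_force: 61.3
```

```bash
python3 to.py 587.1 -305.6 71.5 55.2; python3 sq.py 0 0
```

```text
t 39.95 pos [ 586.  -305.    71.3] F [-13.2   8.3  19. ] M [ 1.54  2.38 -0.02] open 0.181 gf 61.3 tooly 55.21 q [-0.66  0.55  1.51  0.    1.06 -1.62]
shift [-1.2  0.1 -0.2] rot [-0.     0.023  0.   ]
   plate-frame [587.1, -305.6, 71.5]
leaf x0,yslope,zslope(+ = away) [ 1.1000e-03 -3.6500e-02 -6.0000e-04  2.5125e+02  8.4000e-03  6.5700e-02] [2.0000e-04 7.0000e-03 2.5000e-03 2.8614e+00 2.0000e-04 2.0000e-04]
foot z0,xslope,yslope [ 0.0331 -0.0002 -0.0435] 37
base z0,xslope,yslope [-0.0003  0.007  -0.0363] 48
baseL z0,xslope,yslope [-0.0043 -0.0042  0.2075] 27
leg front x0,ys,zslope [-0.0324  0.0102  0.0017] 57
```

>>> play_rows(
  xyz=[
    [0,0,-0.3],
    [0,0,-0.6],
    [-0.2,0,-0.7],
    [-0.4,0,-0.7],
    [-0.6,0,-0.7],
    [-0.8,0,-0.7],
    [-0.8,0,-0.7],
    [-0.8,0,-0.7],
    [-0.8,0,-0.7],
    [-0.8,0,-0.7],
  ],
  rot=[
    [0,0,0],
    [0,0,0],
    [0,-0.001,0],
    [0,-0.002,0],
    [0,-0.002,0],
    [0,-0.002,0],
    [0,-0.002,0],
    [0,-0.002,0],
    [0,-0.002,0],
    [0,-0.002,0],
  ],
  grip=[0,0,0,0,0,0,0,0,0,0],
)

```text
time_s: 41.4
eef_pos: [0.5865, -0.3054, 0.0713]
eef_rot: [0.012, 0.299, 0.954, -0.004]
wrist_force: [-12.0, 7.3, 14.4]
opening: 0.184
grasp_force: 61.0
```

```bash
python3 to.py 587.1 -305.6 71.5 55.2; python3 sq.py 0 0
```

```text
t 41.4 pos [ 586.5 -305.4   71.3] F [-12.    7.3  14.4] M [1.43 2.19 0.06] open 0.184 gf 61.0 tooly 55.21 q [-0.66  0.55  1.51  0.    1.06 -1.62]
shift [-0.6  0.1 -0.2] rot [-0.     0.024  0.   ]
   plate-frame [587.1, -305.6, 71.5]
leaf x0,yslope,zslope(+ = away) [ 9.0000e-04 -2.1300e-02  2.7000e-03  2.5675e+02  8.3000e-03  6.5700e-02] [1.0000e-04 6.8000e-03 2.4000e-03 3.1125e+00 2.0000e-04 2.0000e-04]
foot z0,xslope,yslope [ 0.033   0.0012 -0.0396] 36
base z0,xslope,yslope [-0.0007 -0.0007 -0.0488] 48
baseL z0,xslope,yslope [-0.0033 -0.0178  0.166 ] 27
leg front x0,ys,zslope [-0.0318  0.0226  0.0032] 59
```

>>> play_rows(
  xyz=[
    [-0.2,0,0],
    [-0.4,0,0],
    [-0.6,0,0],
    [-0.6,0,0],
    [-0.6,0,0.2],
    [-0.6,0,0.4],
    [-0.6,0,0.6],
    [-0.6,0,0.6],
    [-0.6,0,0.6],
    [-0.6,0,0.6],
  ],
  rot=[
    [0,-0.001,0],
    [0,-0.002,0],
    [0,-0.002,0],
    [0,-0.002,0],
    [0,-0.002,0],
    [0,-0.002,0],
    [0,-0.002,0],
    [0,-0.002,0],
    [0,-0.002,0],
    [0,-0.002,0],
  ],
  grip=[0,0,0,0,0,0,0,0,0,0],
)

```text
time_s: 42.85
eef_pos: [0.5867, -0.3055, 0.0713]
eef_rot: [0.012, 0.299, 0.954, -0.004]
wrist_force: [-15.5, 9.6, 19.2]
opening: 0.18
grasp_force: 61.5
```

```bash
python3 to.py 587.1 -305.6 71.5 55.2; sed -i 's/range(4)/range(8)/' lf.py; python3 sq.py 0 0
```

```text
t 42.85 pos [ 586.7 -305.5   71.3] F [-15.5   9.6  19.2] M [1.8  2.75 0.06] open 0.18 gf 61.5 tooly 55.21 q [-0.66  0.55  1.51  0.    1.06 -1.62]
shift [-0.4  0.1 -0.2] rot [-0.     0.025  0.   ]
   plate-frame [587.1, -305.6, 71.5]
leaf x0,yslope,zslope(+ = away) [ 1.00000e-03 -2.66000e-02  8.00000e-03  2.58375e+02  8.10000e-03
  6.57000e-02] [2.0000e-04 9.2000e-03 3.2000e-03 5.6775e+00 1.0000e-04 3.0000e-04]
foot z0,xslope,yslope [ 0.0331  0.0006 -0.0408] 77
base z0,xslope,yslope [-0.0006  0.0003 -0.0451] 97
baseL z0,xslope,yslope [-0.0032 -0.0105  0.1647] 55
leg front x0,ys,zslope [-0.0314  0.0215 -0.0008] 120
```

The foot is flat (slope 0.0006 against the base's 0.0003), and the leg and leaf agree to within 0.01 rad. The square is pressed with about 18 N forward and 19 N down, and it has stalled in the corner. I'll hand in.

```bash
python3 to.py; python3 -c "
from bench import ctrl
print(ctrl.hand_in())"
```

```text
t 43.25 pos [ 586.7 -305.5   71.3] F [-14.3   9.6  19.5] M [1.71 2.72 0.03] open 0.179 gf 61.5 tooly 55.21 q [-0.66  0.55  1.51  0.    1.06 -1.62]
the job is handed in; nothing more can be done
None
```

I handed the job in at 43 s: the cover lies flat, knob up, clear of the plate, and the gripped square is pressed into the corner with its foot flat and the leaf upright to within about 0.01 rad (my first press pushed the leaf slightly past upright, so I nudged it back from behind with the square's toe and pressed again); I viewed 11 pictures, one over the limit.

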